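Close a pin badge on the rotary badge press and hold the lever down

ROBOT

A 6-joint arm with a two-finger parallel gripper is mounted at the origin on the work surface. World frame = base frame: x ahead of the robot, y to its left, z up, the work surface at z = 0. Lengths are in mm, angles in rad, forces in N, time in s.
With the tool pointing down it reaches from about 275 to 750 mm from the base axis. Payload 10.2 kg.
Tool frame: the origin (TCP) lies at the very end of the fingers, on their centre line; the grasp point (between the pads) lies 19 mm behind it; x points along the fingers, y is the direction in which the jaws open and shut, and the axes are right-handed (so a half turn about x gives the same grasp; the last joint's range is limited). The gripper opens to 85 mm and grips with 20 to 120 N. Pads are 22 mm wide; open, the fingers measure 114 mm over their backs; the gripper's body (76 mm by 85 mm) begins 54 mm behind the grasp point. The pads swing forward as they close: fully open they stand 13 mm farther back than shut.
Start: joints at [0.988, 0.313, 1.498, -0, 1.331, -0.223], TCP at [184.859, 491.384, 231.294] pointing down, gripper open.
Joint ranges: [-2.94, 2.94], [-0.97, 2.17], [0.19, 2.56], [-1.23, 4.37], [0.02, 3.11], [-2.88, 2.88]. Speed limits (rad/s): [2.39, 2.39, 3.01, 3.14, 3.14, 3.14].

INTERFACE

Orientations are given as a unit quaternion [w, x, y, z].
In Python, from rig import ctrl gives the robot as it stands. The module is installed in compiled form; this text tells all that it offers.
- The arm moves only by the tool move_arm, never from a script. Its argument "targets" is a list that holds one entry, the list of rows, each a list of 7 numbers: the opening, from 0 (shut) to 1 (fully open), then the shift along the tool's x, y, z each as a share of 150 mm, from -1 to 1, then the turn, a rotation vector about the tool's x, y, z each as a share of 60 degrees, from -1 to 1. A call has 1 to 5 rows; each row shifts and turns the commanded pose from where the row before left it, along the tool's axes as they then stand; what a row does not reach is not made up. A row lasts 1/10 s, in which the tool goes at most 50 mm and 8.59 degrees, less where a joint would pass 70% of its speed; a pose out of reach is approached as far as the arm can. A call with a number of a shift or a turn outside -1 to 1 is refused whole. A call with a gripper value outside its range is refused whole. The fingers move at their own pace and stop on an object; "force" is the grip in N (left out, the last holds). Time passes only in rows, so rows that do not move let the fingers close. It gives the time, the measured TCP pose, the force and the opening at its end, in the units of the state.
- ctrl.sense(): the state, without advancing time (a new reading comes with each control period).
- ctrl.capture(name): name is "side" or "top" or "wrist"; returns the picture (400x640x3 uint8, red, green, blue); there is no depth.
- ctrl.calibration(name): a dict with "camera_matrix" (3x3 intrinsics, pixels), "extrinsics" (4x4, takes a point from world to camera coordinates); the wrist camera has in their place "tool_from_camera" (4x4, takes a point from camera to tool coordinates, whose origin is the TCP and whose axes are the tool frame's). Camera axes: x right, y down, z forward; pixel columns grow to the right and rows downward; lengths in mm; the calibration is good to about 2 mm. A picture is of the moment at which its call begins: read the wrist's pose just before it. calibration takes no time and is no camera call.
- ctrl.finish_job(): hands the job in, once; it reports no verdict.
Trained networks look in the newest picture that a camera, given by its name, has taken for a name from the list of things; names that differ only in an ending like _2 or _b are one class to them, and where a whole thing is asked for, a point or a joint stands for the part that bears it (a point fixed in the world has none). Each returns a list of dicts, best first, with "confidence" (0 to 1); they miss things now and then, are a little off and sometimes report something else, mostly with a low value. They report only what shows in the picture. A call takes as long as a camera call. They do not tell look-alikes from the thing itself.
- ctrl.recognise(label, camera): "point" ([row, column] in pixels, amid what is visible of it).
- ctrl.cut_out(label, camera): "pixels" (400x640 bool, what is visible of it) and "point" ([row, column] in pixels, amid what is visible of it).
The state is a dict: "time_s": time; "joints": joint angles; "dq": joint speeds; "tau": joint torques, N m; "eef_pos": TCP position; "ee_rot": TCP orientation; "force": force on the tool from outside, world axes, zero at the start; "wrist_torque": the same for the moment, N m; "grip_width": opening from 0.0 (shut) to 1.0 (fully open).
Only numpy, scipy, OpenCV 4.12 (cv2) and the standard library are available. Lean on these libraries where they do the work, as an engineer would, in place of code of your own. Each camera call takes 0.05 s, during which the arm holds its last target.

TASK

Close the pin badge that lies pin up on the felt mat with its back plate still standing proud: set it, pin up as it lies, in a die cup of the press that is clear of the head, let go of it and turn the die table until that cup clicks in directly under the ram. Then pump the lever: pull it fully down to press the back home, let it right back up, pull it fully down again, and finish while still holding it fully down, so that the ram stays clamped on the badge. Leave the other things on the bench where they are.

Things in the scene. Friction and masses are not known exactly. Their poses are not given: they have to be found in the camera images.
- badge: The pin badge to be closed, plain steel, lying face down on the thin felt mat left of the press, loose, 55 g. Origin: centre of the shell's underside; z up. Round shell 58 mm across, 7 mm high; in it the round back plate (53 mm), its top 11 mm above the origin while open, 7 mm when home; the pin bar (badge_pin) stands on its middle.
- badge_back (a joint): How far the back plate has been pressed into the shell, m: 0 = open (standing 4 mm proud), 0.004 = fully home, flush. Stiff: it takes 16 N to push in and then stays.
- badge_pin (a point): Middle of the pin bar on the badge: a dark steel bar 28 mm long (along the badge's own x), 9 mm wide (y), 8 mm high, the part to pick the badge up by. This point is at the bar's mid height, 15 mm above the badge's underside while open (bar from 11 to 19 mm).
- press_mark (a point): Point on the ram's axis of the fixed grey badge press, at the height of the die cups' floors (44 mm above the bench): where the badge's underside must come to lie. Its axes are the press's own (it may stand turned): -x the press's front, where the lever reaches out, +x its column, +y its left, z up.
- punch_face (a point): Centre of the lower face of the spring-loaded ring punch on the ram, 75 mm above the bench with the lever up; ring 52 mm across, hole 38 mm (clears the pin bar). Above it the press's head spans 39 mm forward to 126 mm back of the ram's axis and 25 mm to either side (the lever's hub 32 more on the right), 114 to 225 mm above the bench: only a cup away from the head can be loaded from above.
- turret (a joint): Angle of the rotary die table, rad, growing clockwise seen from above; it turns either way without end. It has four detents a quarter turn (1.571 rad) apart, at multiples of 1.571; in each, one cup lies exactly under the ram. It is drawn into the nearest detent from up to 45 degrees off; about 2 N on a peg turns it out of one. It starts at 0.
- turret_axis (a point): Centre of the rotary die table's top face (a steel disc 230 mm across, top 42 mm above the bench); it turns about the vertical through this point, 48 mm in front and 48 mm left of the ram's axis. So at rest one cup is under the ram, one beside the head on its left (clear from above; a quarter turn clockwise brings it under the ram), one in front below the lever, one front left.
- cup0 (a point): Centre of the floor of die cup 0, one of four equal aluminium cups, 68 mm from the table's axis, a quarter turn apart, numbered anticlockwise. Floor 44 mm, rim 52 mm above the bench; bore narrows from 67 mm at the rim to 60 mm at the floor; 77 mm outside. A seated badge has its origin here. cup0 starts under the ram.
- cup1 (a point): Centre of the floor of die cup 1, one of four equal aluminium cups, 68 mm from the table's axis, a quarter turn apart, numbered anticlockwise. Floor 44 mm, rim 52 mm above the bench; bore narrows from 67 mm at the rim to 60 mm at the floor; 77 mm outside. A seated badge has its origin here. cup0 starts under the ram.
- cup2 (a point): Centre of the floor of die cup 2, one of four equal aluminium cups, 68 mm from the table's axis, a quarter turn apart, numbered anticlockwise. Floor 44 mm, rim 52 mm above the bench; bore narrows from 67 mm at the rim to 60 mm at the floor; 77 mm outside. A seated badge has its origin here. cup0 starts under the ram.
- cup3 (a point): Centre of the floor of die cup 3, one of four equal aluminium cups, 68 mm from the table's axis, a quarter turn apart, numbered anticlockwise. Floor 44 mm, rim 52 mm above the bench; bore narrows from 67 mm at the rim to 60 mm at the floor; 77 mm outside. A seated badge has its origin here. cup0 starts under the ram.
- peg0 (a point): Top centre of index peg 0, one of four (one between every two cups): upright steel pin 12 mm thick, 38 mm tall, top 80 mm above the bench, 104 mm from the table's axis, midway between cup0 and cup1; push or grip it to turn the table. At rest one peg is straight in front of the table's axis; a quarter turn clockwise takes it round the side away from the head to straight left.
- peg1 (a point): Top centre of index peg 1, one of four (one between every two cups): upright steel pin 12 mm thick, 38 mm tall, top 80 mm above the bench, 104 mm from the table's axis, midway between cup1 and cup2; push or grip it to turn the table. At rest one peg is straight in front of the table's axis; a quarter turn clockwise takes it round the side away from the head to straight left.
- peg2 (a point): Top centre of index peg 2, one of four (one between every two cups): upright steel pin 12 mm thick, 38 mm tall, top 80 mm above the bench, 104 mm from the table's axis, midway between cup2 and cup3; push or grip it to turn the table. At rest one peg is straight in front of the table's axis; a quarter turn clockwise takes it round the side away from the head to straight left.
- peg3 (a point): Top centre of index peg 3, one of four (one between every two cups): upright steel pin 12 mm thick, 38 mm tall, top 80 mm above the bench, 104 mm from the table's axis, midway between cup3 and cup0; push or grip it to turn the table. At rest one peg is straight in front of the table's axis; a quarter turn clockwise takes it round the side away from the head to straight left.
- lever (a joint): Angle of the press lever, rad: 0 = up at rest (35 degrees above level), 1.0 = fully down against its stop (22 degrees below level). A return spring lifts it whenever it is let go. The ram goes down 28 mm per rad; it meets an open badge at about 0.7. About 2 N at the grip starts it moving and 9 N holds it fully down on a badge.
- lever_grip (a point): Middle of the lever's grip: a round black rubber bar 24 mm in diameter and 108 mm long, level, running along the press's y axis, about 0.28 m above the bench when up and 0.13 m when down. It can be gripped across or pushed down from above.
- lever_pivot (a point): Point on the lever's pivot axis (level, along the press's y axis), 190 mm above the bench, level with the middle of the grip: the grip's middle moves about it on a circle of 160 mm radius, at the press's front (-x of the press), in the upright plane through both points.
- badge_large: Bystander: finished badge, 75 mm dome, lying face up on the felt mat. Origin under its centre.
- badge_small_a: Bystander: finished badge, 44 mm dome. Origin under its centre.
- badge_small_b: Bystander: finished badge, 44 mm dome. Origin under its centre.
- tape: Bystander: roll of brown tape lying flat, 72 mm across, 18 mm high. Origin under its centre.
- pliers: Bystander: pliers lying flat, about 175 mm long along x. Origin near the middle, on the bench.
- screwdriver: Bystander: screwdriver, 170 mm long along its x, handle to -x.
There are look-alikes about, which are no part of the job. Of the things that look like the badge, take the one that is nearest to the robot's base at the start.

How it is judged:
By the outcome, as a careful person would: the job done as asked, in the order asked, and still so for the second after the job is handed in, while the arm keeps its last pose, push and grip.
It also fails if it takes over 67 s, if anything falls off the work surface, if the arm or the gripper's body presses on something with over 40 N, if the wrist force passes 120 N, or if a joint passes its speed limit or range.

## Working session

There is one attempt and no reset: what is moved stays moved. The work goes in short steps, Python scripts to look and compute and a tool call to move; the robot and the scene stay as the last step left them, time stands still between calls to the robot, and variables do not carry over. Pictures are saved under pics/ and viewed, and the job is handed in when it is done.

Besides the shell and the picture viewer there is one more tool, called after "Request:" by a JSON object that holds its "fn" and its "kwargs", one argument or row to a line. move_arm: Moves the arm, as the interface text tells. Shift numbers are shares of 150 mm and turn numbers shares of 60 degrees, none past 1 either way. Its arguments: {"type":"object","properties":{"targets":{"type":"array","items":{"type":"array","items":{"type":"array","items":{"type":"number","minimum":-1,"maximum":1}}}},"force":{"type":"number"}},"required":["targets"]}

```bash
mkdir -p pics; ls; python3 - <<'E'
from rig import ctrl
import cv2, numpy as np
for n in ["side","top","wrist"]:
    im=ctrl.capture(n); cv2.imwrite(f"pics/{n}0.png",im[:,:,::-1])
    c=ctrl.calibration(n); print(n,{k:np.round(v,3).tolist() for k,v in c.items()})
s=ctrl.sense(); print(s)
E
```

```text
pics
side {'camera_matrix': [[445.363, 0.0, 319.222], [0.0, 445.363, 195.273], [0.0, 0.0, 1.0]], 'extrinsics': [[0.726, -0.687, -0.02, -382.566], [-0.494, -0.501, -0.71, 391.755], [0.478, 0.526, -0.703, 1394.265], [0.0, 0.0, 0.0, 1.0]]}
top {'camera_matrix': [[489.722, 0.0, 320.384], [0.0, 489.722, 203.898], [0.0, 0.0, 1.0]], 'extrinsics': [[-0.019, -1.0, 0.018, 1.084], [-0.992, 0.016, -0.123, 531.008], [0.123, -0.02, -0.992, 1475.583], [0.0, 0.0, 0.0, 1.0]]}
wrist {'camera_matrix': [[304.054, 0.0, 321.776], [0.0, 304.054, 197.987], [0.0, 0.0, 1.0]], 'tool_from_camera': [[0.001, -0.324, 0.946, -141.962], [1.0, 0.001, -0.001, 0.251], [-0.0, 0.946, 0.324, -83.321], [0.0, 0.0, 0.0, 1.0]]}
{'time_s': 0.15, 'joints': array([ 9.87605729e-01,  3.13326822e-01,  1.49823359e+00,  1.21909632e-05,
        1.33098115e+00, -2.23423335e-01]), 'dq': array([ 0.00045326, -0.00139616, -0.00180374, -0.00079195, -0.00045053,
       -0.00013388]), 'tau': array([ 2.09994680e-03, -4.12364638e+01, -2.59796691e+01, -1.98522976e-04,
        3.19571496e-03, -3.67675895e-06]), 'eef_pos': array([184.74895364, 491.228856  , 230.87470637]), 'ee_rot': array([ 0.69556149,  0.12620613,  0.69583253, -0.12681999]), 'force': array([ 0.83791733,  0.67646737, -0.23919054]), 'wrist_torque': array([-0.0408194 ,  0.02360941, -0.01722011]), 'grip_width': 1.0017087209160507}
```

View pics/side0.png

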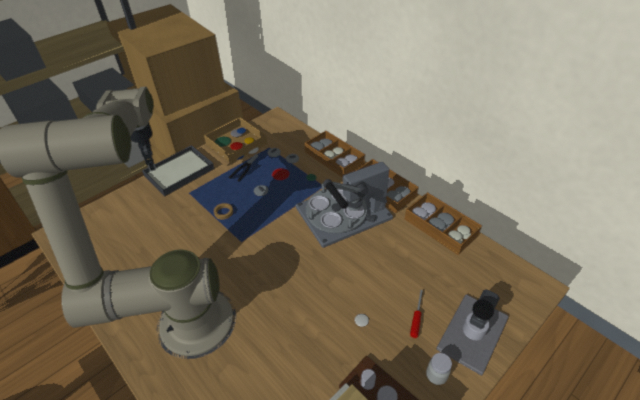

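View pics/top0.png

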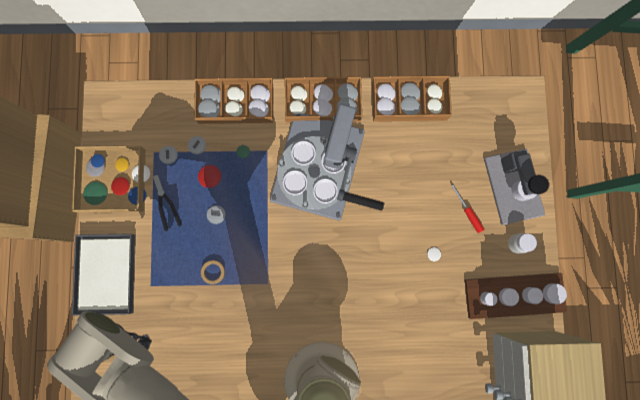

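View pics/wrist0.png

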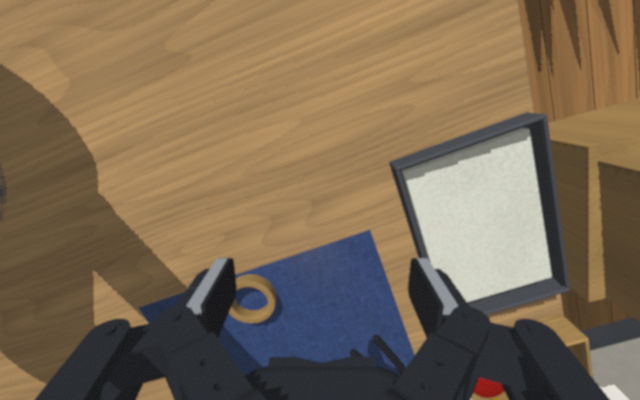

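```bash
cat > h.py <<'E'
from rig import ctrl
import cv2, numpy as np
from scipy.spatial.transform import Rotation as R
def rot(q): return R.from_quat([q[1],q[2],q[3],q[0]])
def ray(cam,rc,z,state=None):
    c=ctrl.calibration(cam);K=c["camera_matrix"]
    d=np.linalg.inv(K)@np.array([rc[1],rc[0],1.])
    if cam=="wrist":
        s=state or ctrl.sense();T=np.eye(4);T[:3,:3]=rot(s["ee_rot"]).as_matrix();T[:3,3]=s["eef_pos"]
        M=T@c["tool_from_camera"]
    else: M=np.linalg.inv(c["extrinsics"])
    o=M[:3,3];d=M[:3,:3]@d
    return o+d*(z-o[2])/d[2]
def proj(cam,p,state=None):
    c=ctrl.calibration(cam);K=c["camera_matrix"]
    if cam=="wrist":
        s=state or ctrl.sense();T=np.eye(4);T[:3,:3]=rot(s["ee_rot"]).as_matrix();T[:3,3]=s["eef_pos"]
        E=np.linalg.inv(T@c["tool_from_camera"])
    else:E=c["extrinsics"]
    q=E@np.append(p,1);q=K@q[:3];return q[:2][::-1]/q[2]
E
python3 - <<'E'
from h import *
im=cv2.imread("pics/top0.png")
cv2.imwrite("pics/top0z.png",cv2.resize(im[100:240,140:400],None,fx=3,fy=3,interpolation=cv2.INTER_CUBIC))
im=cv2.imread("pics/side0.png")
cv2.imwrite("pics/side0z.png",cv2.resize(im[120:250,180:440],None,fx=3,fy=3,interpolation=cv2.INTER_CUBIC))
for l,z in [("badge",7),("badge_pin",15),("lever_grip",280),("cup0",50),("peg0",75),("punch_face",75),("turret",42)]:
    for cam in ["top","side"]:
        try: r=ctrl.recognise(l,cam)
        except Exception as e: print(l,cam,e); continue
        for x in r: print(l,cam,np.round(x["point"],1),round(x["confidence"],2),np.round(ray(cam,x["point"],z),1))
print(ctrl.sense()["time_s"])
E
```

```text
badge top [166.1 322.9] 0.59 [654.5 -19.    7. ]
badge top [252.6 431.9] 0.53 [ 375.9 -352.5    7. ]
badge top [154.2 165.6] 0.5 [700.1 476.6   7. ]
badge top [143.  196.6] 0.49 [734.9 379.7   7. ]
badge side [156.3 291.9] 0.57 [731.8 390.    7. ]
badge side [150.6 273.3] 0.55 [699.  478.1   7. ]
badge side [193.5 263.5] 0.41 [498.6 294.5   7. ]
badge_pin top [146.2 196.5] 0.76 [722.6 378.   15. ]
badge_pin top [216.3 214.6] 0.54 [499.9 319.5  15. ]
badge_pin top [155. 168.] 0.46 [695.6 466.6  15. ]
badge_pin top [172.8 310.9] 0.21 [632.   19.3  15. ]
badge_pin side [188.6 261.7] 0.59 [506.5 314.8  15. ]
badge_pin side [151.6 271.9] 0.53 [684.4 468.8  15. ]
lever_grip top [200. 354.] 0.68 [509.1 -90.1 280. ]
lever_grip side [186.3 340.8] 0.59 [541.3 -92.1 280. ]
cup0 top [177.  311.1] 0.76 [612.3  19.   50. ]
cup0 top [216.8 215.5] 0.69 [494.7 309.9  50. ]
cup0 top [198.9 354. ] 0.51 [ 542.5 -110.8   50. ]
cup0 side [215.  331.1] 0.93 [581.7  -6.9  50. ]
cup0 side [189.4 344.8] 0.49 [714.3  52.3  50. ]
cup0 side [166.1 246.9] 0.49 [526.3 432.3  50. ]
peg0 top [175.4 307.8] 0.63 [612.9  28.9  75. ]
peg0 side [215.7 328.4] 0.67 [556.2 -19.   75. ]
punch_face side [204.4 355.3] 0.5 [666.  -47.9  75. ]
turret top [175.3 307.2] 0.74 [619.3  30.9  42. ]
turret side [212.1 332.7] 0.65 [601.4   4.7  42. ]
0.85
```

View pics/top0z.png

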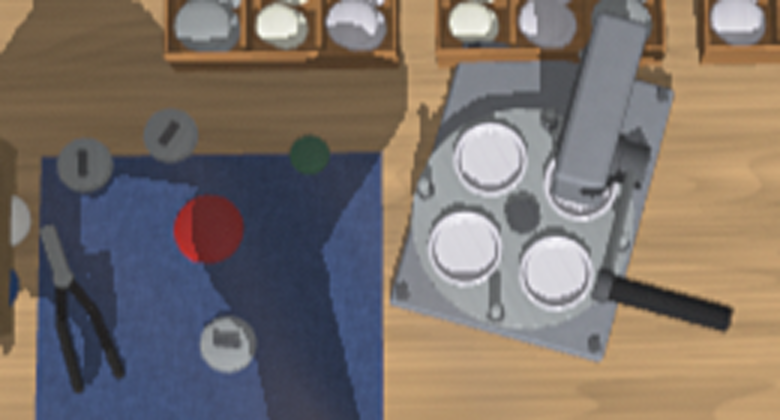

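View pics/side0z.png

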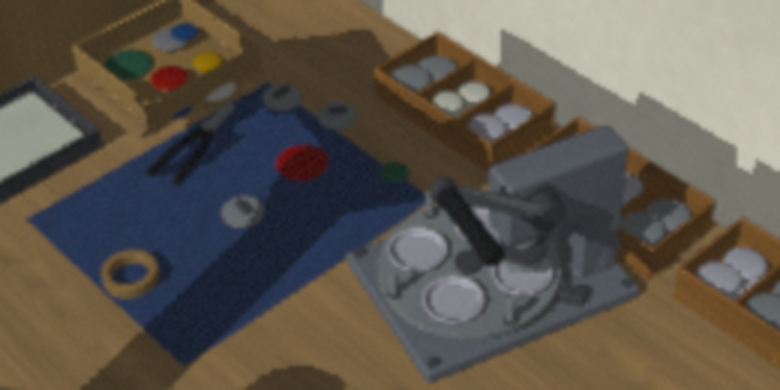

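```bash
cat >> h.py <<'E'
def tri(rc1,rc2):  # top, side triangulate
    A=[]
    for cam,rc in (("top",rc1),("side",rc2)):
        c=ctrl.calibration(cam);P=c["camera_matrix"]@c["extrinsics"][:3]
        A+= [rc[1]*P[2]-P[0], rc[0]*P[2]-P[1]]
    _,_,V=np.linalg.svd(np.array(A));return V[-1][:3]/V[-1][3]
def down(yaw):  # tool x down, jaw axis y at world yaw
    y=np.array([np.cos(yaw),np.sin(yaw),0]);x=np.array([0,0,-1.]);return R.from_matrix(np.c_[x,y,np.cross(x,y)])
def plan(pos,yaw=None,n=1,cmd=None):
    s=ctrl.sense();r=rot(s["ee_rot"]) ;p=s["eef_pos"]
    d=r.inv().apply(np.array(pos)-p)/150
    w=np.zeros(3)
    if yaw is not None: 
        w=(r.inv()*down(yaw)).as_rotvec()*180/np.pi/60
    print("total shift share",np.round(d,4),"turn share",np.round(w,4),"per row /",n,np.round(d/n,4),np.round(w/n,4),"(row max .333, .143)")
def st():
    s=ctrl.sense();print("t",round(s["time_s"],2),"pos",np.round(s["eef_pos"],1),"axes",np.round(rot(s["ee_rot"]).as_matrix(),3).tolist(),"jawyaw",np.round(np.degrees(np.arctan2(*rot(s["ee_rot"]).as_matrix()[[1,0],1])),2),"F",np.round(s["force"],1),"g",round(s["grip_width"],3),"q",np.round(s["joints"],2))
def snap(cam,name,crop=None,f=1):
    im=ctrl.capture(cam);o=im[:,:,::-1]
    if crop: o=o[crop[0]:crop[1],crop[2]:crop[3]]
    cv2.imwrite(f"pics/{name}.png",cv2.resize(o,None,fx=f,fy=f,interpolation=cv2.INTER_CUBIC) if f!=1 else o);return im
E
python3 - <<'E'
from h import *
st()
B=(500,320,150)
for y in (np.radians(0),np.pi/2): plan((440,310,200),y,5)
print(tri((200,354),(186.3,340.8)))
E
```

```text
t 0.85 pos [184.9 491.4 231.3] axes [[0.0, 0.352, 0.936], [0.0, 0.936, -0.352], [-1.0, 0.0, 0.0]] jawyaw 69.39 F [-1.1  0.3  0.9] g 1.002 q [ 0.99  0.31  1.5  -0.    1.33 -0.22]
total shift share [ 0.2087 -0.533   2.0178] turn share [ 1.1564 -0.     -0.    ] per row / 5 [ 0.0417 -0.1066  0.4036] [ 0.2313 -0.     -0.    ] (row max .333, .143)
total shift share [ 0.2087 -0.533   2.0178] turn share [-0.3436  0.     -0.    ] per row / 5 [ 0.0417 -0.1066  0.4036] [-0.0687  0.     -0.    ] (row max .333, .143)
[516.92387538 -96.1542572  295.54658094]
```

```bash
python3 - <<'E'
from h import *
plan((490,335,190),None,10)
E
```

```text
total shift share [ 0.2754 -0.2597  2.2711] turn share [0. 0. 0.] per row / 10 [ 0.0275 -0.026   0.2271] [0. 0. 0.] (row max .333, .143)
```

Request:
{"fn": "move_arm", "kwargs": {
  "targets": [
    [[1, 0.0275, -0.026, 0.227, 0, 0, 0], [1, 0.0275, -0.026, 0.227, 0, 0, 0], [1, 0.0275, -0.026, 0.227, 0, 0, 0], [1, 0.0275, -0.026, 0.227, 0, 0, 0], [1, 0.0275, -0.026, 0.227, 0, 0, 0]]
  ]
}}

```text
time_s: 1.35
eef_pos: [338.5, 412.4, 210.6]
ee_rot: [0.696, 0.127, 0.696, -0.126]
force: [0.3, -0.0, -0.1]
grip_width: 0.996
```

Request:
{"fn": "move_arm", "kwargs": {
  "targets": [
    [[1, 0.0275, -0.026, 0.227, 0, 0, 0], [1, 0.0275, -0.026, 0.227, 0, 0, 0], [1, 0.0275, -0.026, 0.227, 0, 0, 0], [1, 0.0275, -0.026, 0.227, 0, 0, 0], [1, 0.0275, -0.026, 0.227, 0, 0, 0]]
  ]
}}

```text
time_s: 1.85
eef_pos: [491.0, 334.2, 189.9]
ee_rot: [0.696, 0.127, 0.696, -0.127]
force: [0.3, 0.0, 0.1]
grip_width: 0.998
```

Request:
{"fn": "move_arm", "kwargs": {
  "targets": [
    [[0.5, 0, 0, 0, 0.14, 0, 0], [0.5, 0, 0, 0, 0.14, 0, 0], [0.5, 0, 0, 0, 0.14, 0, 0], [0.5, 0, 0, 0, 0.14, 0, 0], [0.5, 0, 0, 0, 0.14, 0, 0]]
  ]
}}

```text
time_s: 2.35
eef_pos: [489.9, 335.0, 190.0]
ee_rot: [0.603, 0.369, 0.603, -0.369]
force: [0.4, -0.2, -0.6]
grip_width: 0.504
```

Request:
{"fn": "move_arm", "kwargs": {
  "targets": [
    [[0.5, 0, 0, 0, 0.14, 0, 0], [0.5, 0, 0, 0, 0.14, 0, 0], [0.5, 0, 0, 0, 0.14, 0, 0], [0.5, 0, 0, 0, 0.036, 0, 0], [0.5, 0, 0, 0, 0, 0, 0]]
  ]
}}

```text
time_s: 2.85
eef_pos: [489.8, 335.0, 190.0]
ee_rot: [0.5, 0.5, 0.5, -0.5]
force: [0.0, 1.2, 0.8]
grip_width: 0.501
```

```bash
python3 - <<'E'
from h import *
st()
snap("wrist","w1")
for l in ("badge","badge_pin"):
  for x in ctrl.recognise(l,"wrist"): print(l,np.round(x["point"],1),round(x["confidence"],2),np.round(ray("wrist",x["point"],15),1))
E
```

```text
t 2.85 pos [489.8 335.  190. ] axes [[-0.0, 1.0, 0.0], [-0.0, 0.0, -1.0], [-1.0, -0.0, 0.0]] jawyaw 0.01 F [0.  1.2 0.8] g 0.501 q [ 0.4   0.5   1.34 -0.    1.3   0.4 ]
badge [128.3 551.3] 0.82 [724.2 385.7  15. ]
badge [382.8 432.7] 0.68 [644.9  38.3  15. ]
badge [ 35.1 540. ] 0.64 [692.7 470.6  15. ]
badge [193.  163.7] 0.64 [316.6 315.3  15. ]
badge_pin [187.4 338.9] 0.8 [508.6 322.2  15. ]
badge_pin [133.3 550. ] 0.61 [724.1 380.7  15. ]
badge_pin [ 33.1 541. ] 0.58 [693.3 472.3  15. ]
```

View pics/w1.png

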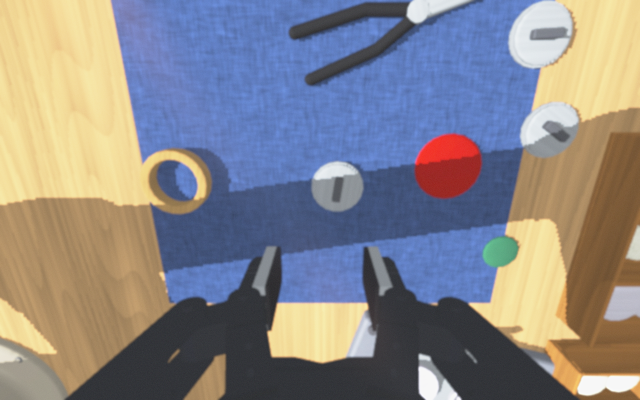

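```bash
python3 - <<'E'
from h import *
im=cv2.imread("pics/w1.png")
cv2.imwrite("pics/w1z.png",cv2.resize(im[150:225,295:380],None,fx=7,fy=7,interpolation=cv2.INTER_CUBIC))
g=cv2.cvtColor(im,cv2.COLOR_BGR2GRAY)
sub=g[172:206,320:356]
for th in (80,95,110):
  ys,xs=np.where(sub<th); print(th,len(ys))
  P=np.array([ray("wrist",(y+172,x+320),19)[:2] for y,x in zip(ys,xs)])
  if len(P)>5:
    m=P.mean(0);w,V=np.linalg.eigh(np.cov(P.T));print(m,np.sqrt(w)*np.sqrt(12),np.degrees(np.arctan2(V[1,1],V[0,1])))
E
```

```text
80 0
95 145
[506.73594341 321.49137655] [ 9.21430575 26.14186668] 84.39960759745364
110 188
[506.77614703 320.90601763] [11.24641586 27.112197  ] 85.48011788655786
```

View pics/w1z.png

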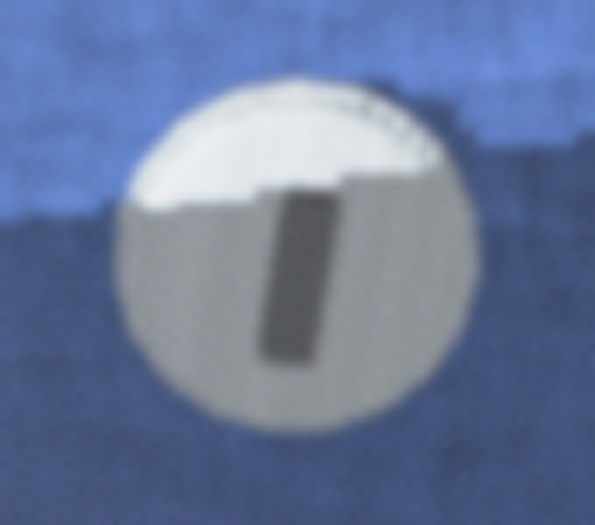

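```bash
python3 - <<'E'
from h import *
plan((506.8,321.3,60),np.radians(-5),5)
E
```

```text
total shift share [0.8668 0.113  0.0915] turn share [0.0849 0.0001 0.    ] per row / 5 [0.1734 0.0226 0.0183] [0.017 0.    0.   ] (row max .333, .143)
```

Request:
{"fn": "move_arm", "kwargs": {
  "targets": [
    [[0.35, 0.1734, 0.0226, 0.0183, 0, 0, 0], [0.35, 0.1734, 0.0226, 0.0183, 0, 0, 0], [0.35, 0.1734, 0.0226, 0.0183, 0, 0, 0], [0.35, 0.1734, 0.0226, 0.0183, 0, 0, 0], [0.35, 0.1734, 0.0226, 0.0183, 0.085, 0, 0]]
  ]
}}

```text
time_s: 3.5
eef_pos: [506.9, 321.2, 59.0]
ee_rot: [0.477, 0.522, 0.477, -0.522]
force: [0.2, 0.1, -0.5]
grip_width: 0.348
```

```bash
python3 - <<'E'
from h import *
st()
snap("wrist","w2")
for x in ctrl.recognise("badge_pin","wrist"): print(np.round(x["point"],1),round(x["confidence"],2),np.round(ray("wrist",x["point"],16),1))
E
```

```text
t 3.5 pos [506.9 321.2  59. ] axes [[0.0, 0.996, -0.089], [0.0, -0.089, -0.996], [-1.0, 0.0, -0.0]] jawyaw -5.08 F [ 0.2  0.1 -0.5] g 0.348 q [ 0.37  0.65  1.45 -0.    1.04  0.46]
[219.4 323.4] 0.66 [506.9 326.3  16. ]
[114.8 638.9] 0.61 [694.  375.8  16. ]
[171.8 503.9] 0.32 [620.2 348.3  16. ]
```

View pics/w2.png

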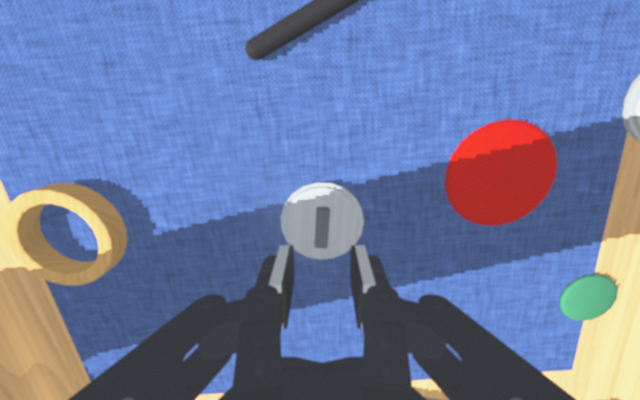

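```bash
python3 - <<'E'
from h import *
st()
im=cv2.imread("pics/w2.png");g=cv2.cvtColor(im,cv2.COLOR_BGR2GRAY)
sub=g[200:255,305:342]
for th in (95,110):
  ys,xs=np.where(sub<th)
  P=np.array([ray("wrist",(y+200,x+305),19)[:2] for y,x in zip(ys,xs)])
  m=P.mean(0);w,V=np.linalg.eigh(np.cov(P.T));print(m,np.sqrt(12*w),np.degrees(np.arctan2(V[1,1],V[0,1])))
  plan((m[0],m[1],16))
E
```

```text
t 3.6 pos [505.4 320.3  56.9] axes [[-0.006, 0.996, -0.089], [-0.002, -0.089, -0.996], [-1.0, -0.005, 0.003]] jawyaw -5.12 F [-0.3  0.1  0.7] g 0.352 q [ 0.37  0.65  1.45 -0.    1.04  0.46]
[507.46170607 334.8449513 ] [1.32190796 6.63856376] 172.2290656537121
total shift share [ 0.2721  0.0067 -0.0987] turn share [0. 0. 0.] per row / 1 [ 0.2721  0.0067 -0.0987] [0. 0. 0.] (row max .333, .143)
[505.51475591 322.6912626 ] [ 7.37728672 27.81826648] 82.09514965793741
total shift share [ 0.2723  0.001  -0.0169] turn share [0. 0. 0.] per row / 1 [ 0.2723  0.001  -0.0169] [0. 0. 0.] (row max .333, .143)
```

Request:
{"fn": "move_arm", "kwargs": {
  "targets": [
    [[0.35, 0.1, 0, -0.006, 0.01, 0, 0], [0.35, 0.1, 0, 0, 0, 0, 0], [0.35, 0.06, 0, 0, 0, 0, 0], [0.35, 0, 0, 0, 0, 0, 0], [0.35, 0, 0, 0, 0, 0, 0]]
  ]
}}

```text
time_s: 4.1
eef_pos: [507.0, 322.3, 21.2]
ee_rot: [0.475, 0.524, 0.475, -0.524]
force: [0.3, -0.3, 0.0]
grip_width: 0.351
```

```bash
python3 - <<'E'
from h import *
st()
snap("wrist","w3",(150,350,200,440),3)
E
```

```text
t 4.1 pos [507.  322.3  21.2] axes [[0.0, 0.995, -0.098], [0.0, -0.098, -0.995], [-1.0, 0.0, -0.0]] jawyaw -5.64 F [ 0.3 -0.3  0. ] g 0.351 q [ 0.37  0.71  1.47 -0.    0.96  0.47]
```

View pics/w3.png

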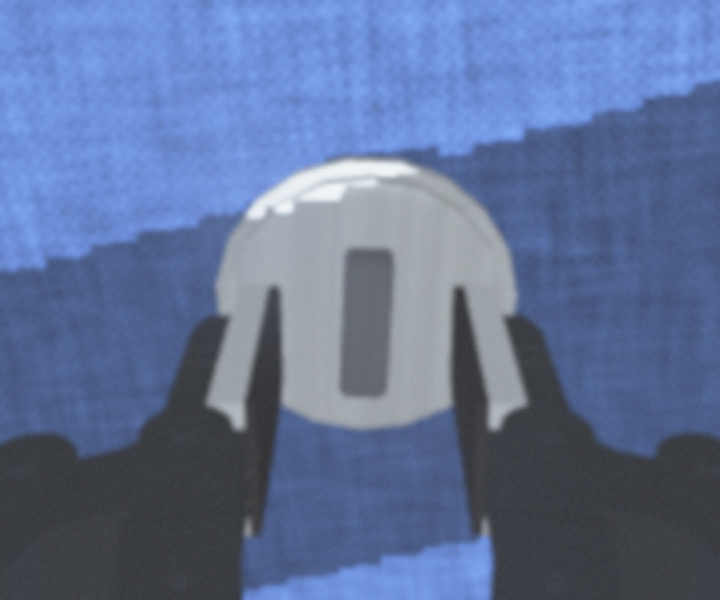

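Request:
{"fn": "move_arm", "kwargs": {
  "targets": [
    [[0.35, 0.04, -0.004, 0, 0.02, 0, 0], [0.1, 0, 0, 0, 0, 0, 0], [0, 0, 0, 0, 0, 0, 0], [0, 0, 0, 0, 0, 0, 0], [0, 0, 0, 0, 0, 0, 0]]
  ],
  "force": 40
}}

```text
time_s: 4.65
eef_pos: [506.3, 322.2, 15.1]
ee_rot: [0.469, 0.529, 0.469, -0.529]
force: [0.2, 0.1, -0.7]
grip_width: 0.084
```

```bash
python3 - <<'E'
from h import *
st()
snap("wrist","w4",(150,350,200,440),3)
E
```

```text
t 4.65 pos [506.3 322.2  15.1] axes [[0.0, 0.993, -0.12], [0.0, -0.12, -0.993], [-1.0, 0.0, -0.0]] jawyaw -6.87 F [ 0.2  0.1 -0.7] g 0.084 q [0.37 0.71 1.48 0.   0.95 0.49]
```

View pics/w4.png

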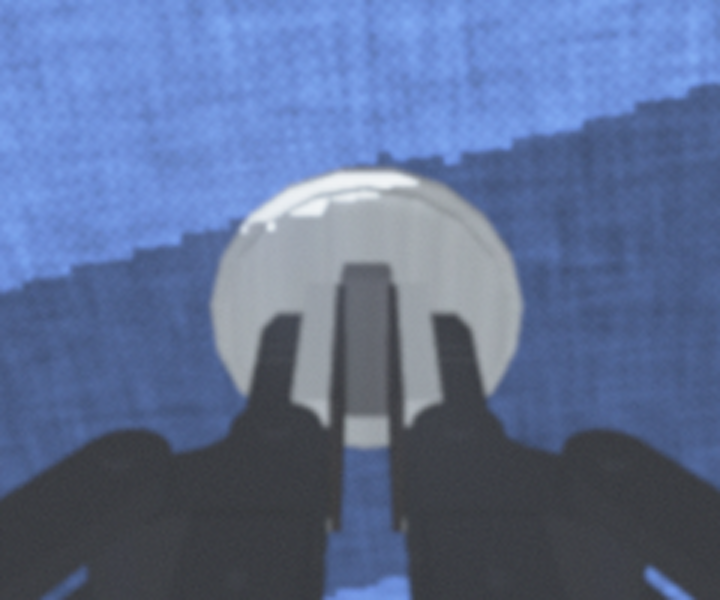

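```bash
python3 - <<'E'
from h import *
C=[ray("top",(100+v/3,140+u/3),52)[:2] for u,v in ((490,157),(465,247),(555,270))]
C=np.array(C);print(C)
ax=(C[0]+C[2])/2;print("axis",ax,np.linalg.norm(C-ax,axis=1))
d=C[0]-C[1];print("pressx yaw",np.degrees(np.arctan2(d[1],d[0])),np.linalg.norm(d)); d=C[1]-C[2];print(np.degrees(np.arctan2(d[1],d[0]))-90,np.linalg.norm(d))
print("hub",ray("top",(100+213/3,140+522/3),45))
plan((506,322,150));plan((590,150,180))
E
```

```text
[[689.36452215  41.63436605]
 [596.1985363   68.42030641]
 [571.0628401  -22.75413775]]
axis [630.21368112   9.44011415] [67.3445755 68.0859248 67.3445755]
pressx yaw -16.04035196320377 96.94012337719275
-15.412890474137413 94.57580288085619
hub [631.82791924   9.74223884  45.        ]
total shift share [-0.8997 -0.0017  0.0017] turn share [0. 0. 0.] per row / 1 [-0.8997 -0.0017  0.0017] [0. 0. 0.] (row max .333, .143)
total shift share [-1.0996  0.6915  1.0731] turn share [0. 0. 0.] per row / 1 [-1.0996  0.6915  1.0731] [0. 0. 0.] (row max .333, .143)
```

Request:
{"fn": "move_arm", "kwargs": {
  "targets": [
    [[0, 0.0, 0, 0, 0, 0, 0], [0, -0.05, 0, 0, 0, 0, 0], [0, -0.1, 0, 0, 0, 0, 0], [0, -0.2, 0, 0, 0, 0, 0], [0, -0.2, 0, 0, 0, 0, 0]]
  ]
}}

```text
time_s: 5.2
eef_pos: [506.3, 322.2, 99.6]
ee_rot: [0.469, 0.529, 0.469, -0.529]
force: [0.5, 1.0, -1.2]
grip_width: 0.081
```

```bash
python3 - <<'E'
from h import *
plan((660,120,170),np.radians(-7),8)
E
```

```text
total shift share [-0.469   1.1791  1.2156] turn share [ 0.0021 -0.0002 -0.0004] per row / 8 [-0.0586  0.1474  0.152 ] [ 0.0003 -0.     -0.    ] (row max .333, .143)
```

Request:
{"fn": "move_arm", "kwargs": {
  "targets": [
    [[0, -0.06, 0.147, 0.15, 0, 0, 0], [0, -0.06, 0.147, 0.15, 0, 0, 0], [0, -0.06, 0.147, 0.15, 0, 0, 0], [0, -0.06, 0.147, 0.15, 0, 0, 0], [0, -0.06, 0.147, 0.15, 0, 0, 0]]
  ]
}}

```text
time_s: 5.7
eef_pos: [603.0, 196.3, 144.5]
ee_rot: [0.469, 0.53, 0.469, -0.529]
force: [-0.6, -0.0, -0.1]
grip_width: 0.083
```

Request:
{"fn": "move_arm", "kwargs": {
  "targets": [
    [[0, -0.06, 0.147, 0.15, 0, 0, 0], [0, -0.06, 0.147, 0.15, 0, 0, 0], [0, -0.05, 0.147, 0.15, 0, 0, 0], [0, 0, 0, 0, 0, 0, 0], [0, 0, 0, 0, 0, 0, 0]]
  ]
}}

```text
time_s: 6.2
eef_pos: [659.8, 122.2, 168.8]
ee_rot: [0.469, 0.53, 0.469, -0.529]
force: [-0.6, 0.5, -0.9]
grip_width: 0.082
```

```bash
python3 - <<'E'
from h import *
st()
snap("wrist","w5")
for l in("cup1","peg1"):
 for x in ctrl.recognise(l,"wrist"): print(l,np.round(x["point"],1),round(x["confidence"],2),np.round(ray("wrist",x["point"],52 if l=="cup1" else 75),1))
E
```

```text
t 6.2 pos [659.8 122.2 168.8] axes [[0.001, 0.993, -0.121], [0.0, -0.121, -0.993], [-1.0, 0.001, -0.0]] jawyaw -6.92 F [-0.6  0.5 -0.9] g 0.082 q [0.01 0.69 1.08 0.   1.37 0.13]
cup1 [256.2 273.3] 0.89 [605.4  65.1  52. ]
peg1 [255.3 269.4] 0.95 [607.9  79.2  75. ]
peg1 [241.4 320.8] 0.47 [654.2  87.3  75. ]
```

View pics/w5.png

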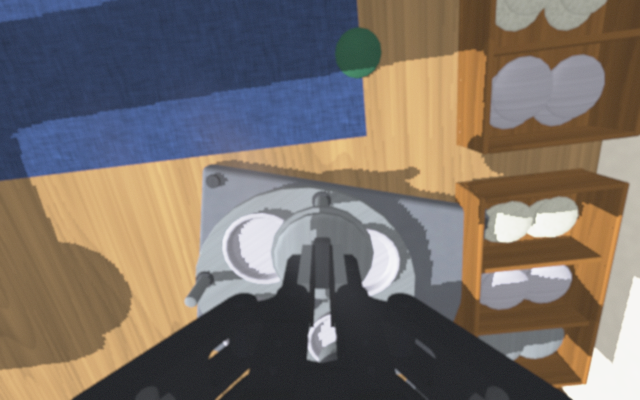

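```bash
python3 - <<'E'
from h import *
st()
# move-time pose
yaw=np.radians(-15.7);X=np.array([np.cos(yaw),np.sin(yaw)]);Y=np.array([-X[1],X[0]])
ax=np.array([630.5,9.5]);s=None
print("peg1 pred",ax+104*Y,"seen",ray("wrist",(198,322),80))
print("peg1 px",proj("wrist",[*(ax+104*Y),80]))
im=cv2.imread("pics/w5.png")
for k,(a,b) in enumerate(((48,48),(-48,48))):
  c=ax+a*X+b*Y;print("cup",k+1,c)
  for t in np.linspace(0,2*np.pi,60):
    p=proj("wrist",[c[0]+38.5*np.cos(t),c[1]+38.5*np.sin(t),52]);cv2.circle(im,(int(round(p[1])),int(round(p[0]))),1,(0,0,255),-1)
p=proj("wrist",[*(ax+104*Y),80]);cv2.circle(im,(int(p[1]),int(p[0])),2,(0,255,0),-1)
cv2.imwrite("pics/w5o.png",cv2.resize(im[150:330,180:450],None,fx=2.8,fy=2.8,interpolation=cv2.INTER_CUBIC))
E
```

```text
t 6.35 pos [659.2 123.4 168.3] axes [[-0.0, 0.993, -0.119], [0.0, -0.119, -0.993], [-1.0, -0.0, -0.0]] jawyaw -6.81 F [-0.6  0.6  0.2] g 0.082 q [0.01 0.69 1.08 0.   1.37 0.13]
peg1 pred [658.64244638 109.61994163] seen [660.06475165 128.08744621  80.        ]
peg1 px [219.33896589 322.93507384]
cup 1 [689.69802524  42.72038242]
cup 2 [597.27961758  68.69802524]
```

View pics/w5o.png

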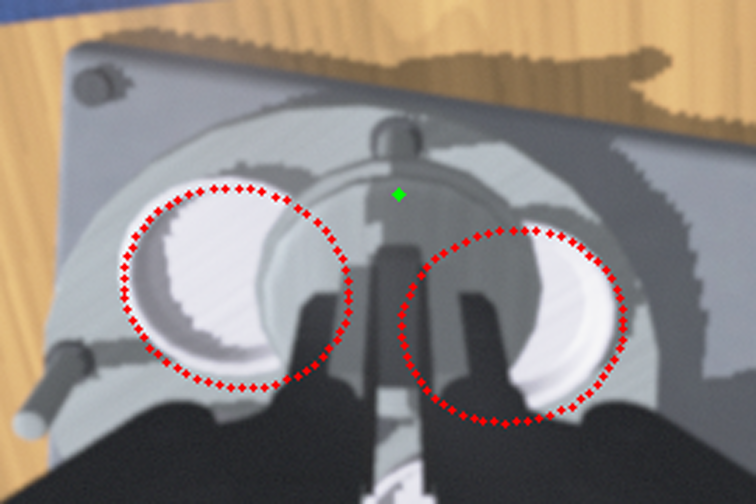

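```bash
python3 - <<'E'
from h import *
s=ctrl.sense();M=rot(s["ee_rot"]).as_matrix()
for dz in (-14,0,14):
  for dx in (-4.5,):
    p=proj("wrist",s["eef_pos"]+M[:,0]*dx+M[:,2]*dz,s);print(dz,dx,p,(p[::-1]-[180,150])*2.8)
# shell bottom outline: underside at dx=+15-? top rim 7mm
th=np.linspace(0,2*np.pi,73)
Q=np.array([proj("wrist",s["eef_pos"]+M[:,0]*(13.5-7)+29*(np.cos(t)*M[:,1]+np.sin(t)*M[:,2]),s) for t in th])
print((Q.min(0)[::-1]-[180,150])*2.8,(Q.max(0)[::-1]-[180,150])*2.8)
plan((689.5,43.7,110),np.radians(-15),8)
E
```

```text
-14 -4.5 [240.47077633 321.39235374] [395.89859047 253.31817372]
0 -4.5 [264.85675463 321.3959181 ] [395.90857068 321.59891295]
14 -4.5 [287.87250162 321.39928218] [395.9179901  386.04300454]
[248.54439452 153.57989257] [543.49409881 415.39499493]
total shift share [0.3884 0.2636 0.504 ] turn share [ 1.365e-01 -1.000e-04  3.000e-04] per row / 8 [0.0485 0.0329 0.063 ] [ 0.0171 -0.      0.    ] (row max .333, .143)
```

Request:
{"fn": "move_arm", "kwargs": {
  "targets": [
    [[0, 0.048, 0.053, 0.1, 0, 0, 0], [0, 0.048, 0.053, 0.1, 0, 0, 0], [0, 0.048, 0.053, 0.1, 0, 0, 0], [0, 0.048, 0.053, 0.1, 0, 0, 0], [0, 0.048, 0.052, 0.104, 0, 0, 0]]
  ]
}}

```text
time_s: 6.85
eef_pos: [690.6, 40.8, 131.0]
ee_rot: [-0.469, -0.529, -0.469, 0.529]
force: [-0.3, -0.7, -0.8]
grip_width: 0.084
```

Request:
{"fn": "move_arm", "kwargs": {
  "targets": [
    [[0, 0.149, 0, 0, 0, 0, 0], [0, 0, 0, 0, 0, 0, 0]]
  ]
}}

```text
time_s: 7.05
eef_pos: [689.0, 41.3, 106.0]
ee_rot: [-0.467, -0.528, -0.47, 0.531]
force: [-0.7, 0.2, -0.9]
grip_width: 0.083
```

```bash
python3 - <<'E'
from h import *
st()
snap("wrist","w6",(150,350,180,450),2.8)
snap("top","t6",(100,240,230,400),4)
E
```

```text
t 7.05 pos [689.   41.3 106. ] axes [[-0.006, 0.993, -0.121], [0.001, -0.121, -0.993], [-1.0, -0.006, 0.0]] jawyaw -6.95 F [-0.7  0.2 -0.9] g 0.083 q [-0.11  0.79  1.07 -0.    1.29  0.01]
```

View pics/w6.png

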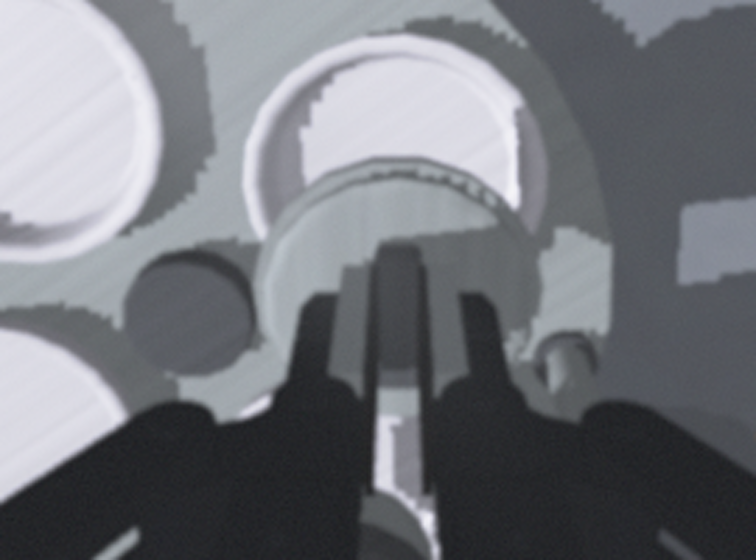

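View pics/t6.png

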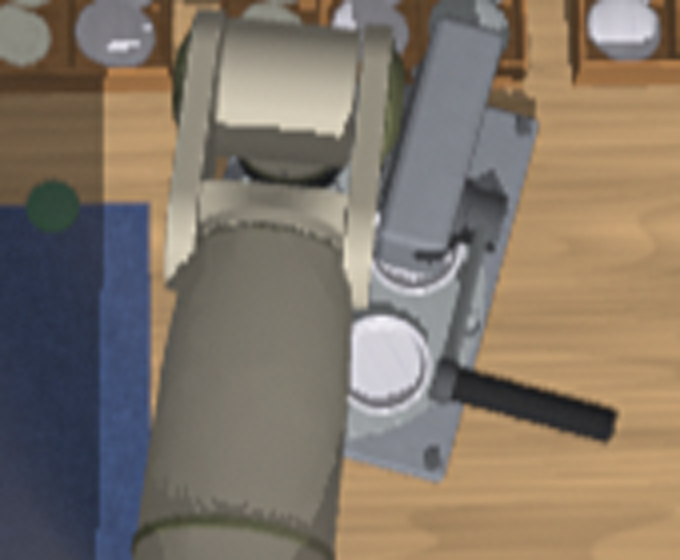

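```bash
python3 - <<'E'
from h import *
from scipy.optimize import least_squares
s=ctrl.sense()
pts=[(244,175),(250,135),(275,85),(330,45),(395,33),(450,43),(500,72),(535,120),(547,165)]
W=np.array([ray("wrist",(150+v/2.8,180+u/2.8),52,s)[:2] for u,v in pts]);print(W.round(1))
f=least_squares(lambda c:np.linalg.norm(W-c,axis=1)-38.5,[689,43]);print(f.x,f.fun.round(2));st()
hub=ray("wrist",(150+310/2.8,180+188/2.8),45,s);print("hub",hub)
plan((*f.x,75),None)
E
```

```text
[[652.6  51.2]
 [655.9  61.6]
 [664.2  73.5]
 [678.9  81.7]
 [694.7  82.8]
 [707.5  78.8]
 [718.7  70.2]
 [726.3  57. ]
 [728.5  44.8]]
[690.09331093  44.58386757] [-0.38 -0.35  0.31  0.28 -0.05 -0.15 -0.05 -0.2  -0.09]
t 7.15 pos [690.2  42.2 109.6] axes [[-0.001, 0.993, -0.12], [0.0, -0.12, -0.993], [-1.0, -0.001, -0.0]] jawyaw -6.88 F [-0.2  0.4  0.2] g 0.086 q [-0.11  0.79  1.06  0.    1.29  0.01]
hub [628.40192108  10.96686601  45.        ]
total shift share [ 0.2304 -0.0022 -0.0154] turn share [0. 0. 0.] per row / 1 [ 0.2304 -0.0022 -0.0154] [0. 0. 0.] (row max .333, .143)
```

Request:
{"fn": "move_arm", "kwargs": {
  "targets": [
    [[0, 0.115, 0, -0.007, 0, 0, 0], [0, 0.115, 0, -0.006, 0, 0, 0], [0, 0, 0, 0, 0, 0, 0], [0, 0, 0, 0, 0, 0, 0]]
  ]
}}

```text
time_s: 7.55
eef_pos: [690.9, 44.6, 76.5]
ee_rot: [0.47, 0.529, 0.469, -0.529]
force: [0.2, -0.2, -0.8]
grip_width: 0.084
```

```bash
python3 - <<'E'
from h import *
st()
snap("wrist","w7",(150,350,180,450),2.8);st()
E
```

```text
t 7.55 pos [690.9  44.6  76.5] axes [[0.001, 0.993, -0.119], [-0.0, -0.119, -0.993], [-1.0, 0.001, 0.0]] jawyaw -6.85 F [ 0.2 -0.2 -0.8] g 0.084 q [-0.1   0.82  1.09 -0.    1.23  0.02]
t 7.6 pos [691.1  44.6  76.9] axes [[0.002, 0.993, -0.119], [-0.0, -0.119, -0.993], [-1.0, 0.002, -0.0]] jawyaw -6.86 F [ 0.2  0.7 -0.4] g 0.084 q [-0.1   0.82  1.09 -0.    1.23  0.02]
```

View pics/w7.png

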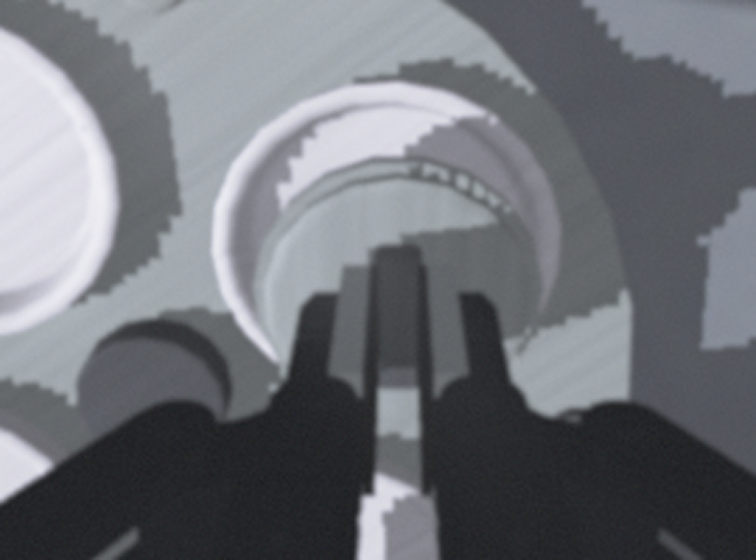

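```bash
python3 - <<'E'
from h import *
from scipy.optimize import least_squares
s=ctrl.sense()
pts=[(213,235),(222,190),(245,150),(300,104),(385,82),(450,93),(500,117),(545,170),(560,220),(232,315)]
W=np.array([ray("wrist",(150+v/2.8,180+u/2.8),52,s)[:2] for u,v in pts])
f=least_squares(lambda c:np.linalg.norm(W-c,axis=1)-38.5,[689,43]);print(f.x,f.fun.round(2));st()
plan((*f.x,60),None)
E
```

```text
[689.39685275  43.79204747] [-0.32 -0.17 -0.17  0.01  0.18 -0.03  0.27 -0.23 -0.85 -0.3 ]
t 7.6 pos [691.1  44.6  76.9] axes [[0.002, 0.993, -0.119], [-0.0, -0.119, -0.993], [-1.0, 0.002, -0.0]] jawyaw -6.86 F [ 0.2  0.7 -0.4] g 0.084 q [-0.1   0.82  1.09 -0.    1.23  0.02]
total shift share [ 0.1125 -0.0107  0.0065] turn share [0. 0. 0.] per row / 1 [ 0.1125 -0.0107  0.0065] [0. 0. 0.] (row max .333, .143)
```

Request:
{"fn": "move_arm", "kwargs": {
  "targets": [
    [[0, 0.04, -0.013, 0.004, 0, 0, 0], [0, 0.04, 0, 0, 0, 0, 0], [0, 0.023, 0, 0, 0, 0, 0], [0, 0, 0, 0, 0, 0, 0]]
  ]
}}

```text
time_s: 8.0
eef_pos: [688.2, 44.2, 59.3]
ee_rot: [-0.469, -0.529, -0.469, 0.529]
force: [0.4, 0.6, -0.8]
grip_width: 0.084
```

```bash
python3 - <<'E'
from h import *
st()
snap("wrist","w8",(150,350,180,450),2.8);st()
E
```

```text
t 8.0 pos [688.2  44.2  59.3] axes [[-0.001, 0.993, -0.12], [0.0, -0.12, -0.993], [-1.0, -0.001, 0.0]] jawyaw -6.88 F [ 0.4  0.6 -0.8] g 0.084 q [-0.11  0.83  1.11 -0.    1.2   0.01]
t 8.05 pos [688.3  44.2  59.5] axes [[-0.0, 0.993, -0.12], [0.0, -0.12, -0.993], [-1.0, -0.0, 0.0]] jawyaw -6.88 F [-0.3  0.3 -1.3] g 0.085 q [-0.11  0.83  1.11 -0.    1.2   0.01]
```

View pics/w8.png

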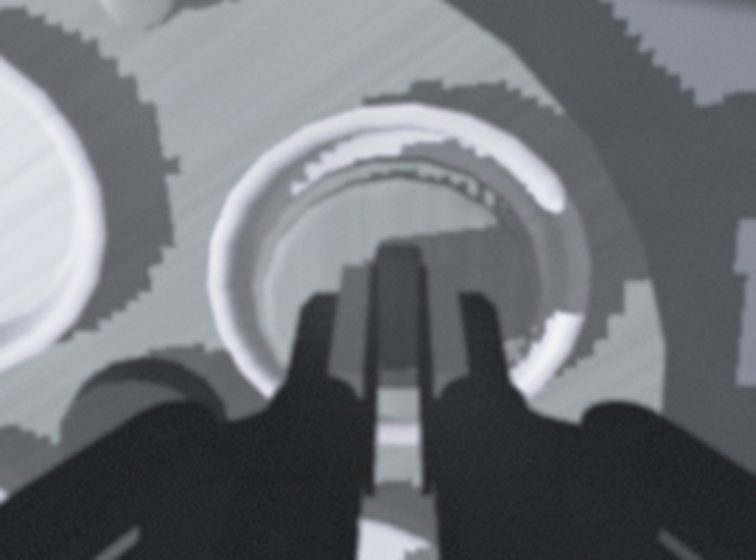

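Request:
{"fn": "move_arm", "kwargs": {
  "targets": [
    [[0, 0.01, 0, 0, 0, 0, 0], [0, 0, 0, 0, 0, 0, 0], [0.3, 0, 0, 0, 0, 0, 0], [0.3, 0, 0, 0, 0, 0, 0], [0.3, 0, 0, 0, 0, 0, 0]]
  ]
}}

```text
time_s: 8.55
eef_pos: [688.2, 44.2, 58.0]
ee_rot: [-0.469, -0.529, -0.469, 0.529]
force: [0.6, 1.2, 0.0]
grip_width: 0.298
```

Request:
{"fn": "move_arm", "kwargs": {
  "targets": [
    [[0.3, -0.1, 0, 0, 0, 0, 0], [0.3, -0.2, 0, 0, 0, 0, 0], [0.3, -0.25, 0, 0, 0, 0, 0], [0.3, 0, 0, 0, 0, 0, 0]]
  ]
}}

```text
time_s: 8.95
eef_pos: [690.7, 44.0, 148.0]
ee_rot: [0.472, 0.532, 0.466, -0.526]
force: [0.4, 0.2, 0.5]
grip_width: 0.3
```

```bash
python3 - <<'E'
from h import *
st()
snap("wrist","w9",(100,370,150,450),2.2);st()
E
```

```text
t 8.95 pos [690.7  44.  148. ] axes [[0.011, 0.993, -0.12], [-0.001, -0.12, -0.993], [-1.0, 0.011, -0.0]] jawyaw -6.87 F [0.4 0.2 0.5] g 0.3 q [-0.11  0.75  1.03  0.    1.35  0.01]
t 9.0 pos [689.6  44.1 144.8] axes [[0.006, 0.993, -0.12], [-0.001, -0.12, -0.993], [-1.0, 0.006, -0.0]] jawyaw -6.87 F [-0.4  0.7 -0.5] g 0.303 q [-0.11  0.75  1.03 -0.    1.35  0.01]
```

View pics/w9.png

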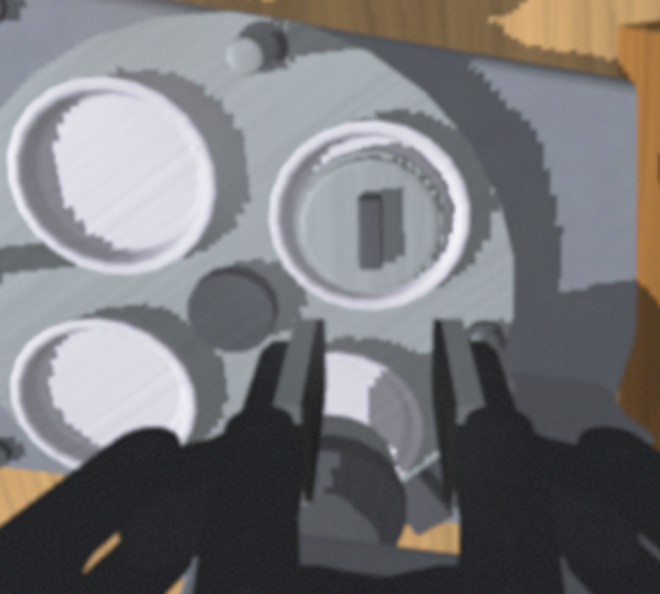

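```bash
python3 - <<'E'
from h import *
for u,v in ((610,285),(730,315),(600,290)): print("grip end",ray("top",(100+v/3,140+u/3),282))
yaw=np.radians(-15.7);X=np.array([np.cos(yaw),np.sin(yaw)]);Y=np.array([-X[1],X[0]])
ax=np.array([630,10.5])
print("peg2",ax-104*X,"ram",ax+48*X-48*Y)
# seen peg1, peg2 in top0: 
for u,v in ((423,185),(495,312)): print(ray("top",(100+v/3,140+u/3),78))
plan((600,100,150),None,6)
E
```

```text
grip end [522.26041992 -62.73745269 282.        ]
grip end [ 494.62614231 -165.08588398  282.        ]
grip end [518.06828635 -54.045098   282.        ]
peg2 [529.88005837  38.64244638] ram [663.22038242 -48.69802524]
[655.57667831 108.99396649  78.        ]
[525.80434437  38.58835486  78.        ]
total shift share [-0.039  -0.6374 -0.2984] turn share [0. 0. 0.] per row / 6 [-0.0065 -0.1062 -0.0497] [0. 0. 0.] (row max .333, .143)
```

Request:
{"fn": "move_arm", "kwargs": {
  "targets": [
    [[0.35, -0.006, -0.127, -0.06, 0, 0, 0], [0.35, -0.006, -0.127, -0.06, 0, 0, 0], [0.35, -0.006, -0.127, -0.06, 0, 0, 0], [0.35, -0.006, -0.127, -0.06, 0, 0, 0], [0.35, -0.006, -0.127, -0.06, 0, 0, 0]]
  ]
}}

```text
time_s: 9.5
eef_pos: [598.0, 100.7, 144.8]
ee_rot: [-0.469, -0.529, -0.469, 0.529]
force: [-0.4, 0.9, 0.7]
grip_width: 0.345
```

Request:
{"fn": "move_arm", "kwargs": {
  "targets": [
    [[0.35, 0, 0, 0, -0.135, 0, 0], [0.35, 0, 0, 0, -0.135, 0, 0], [0.35, 0, 0, 0, -0.135, 0, 0], [0.35, 0, 0, 0, -0.135, 0, 0], [0.35, 0, 0, 0, -0.135, 0, 0]]
  ]
}}

```text
time_s: 10.0
eef_pos: [598.8, 100.3, 144.8]
ee_rot: [0.624, 0.332, 0.625, -0.332]
force: [0.0, 0.5, -0.0]
grip_width: 0.352
```

Request:
{"fn": "move_arm", "kwargs": {
  "targets": [
    [[0.35, 0, 0, 0, -0.135, 0, 0], [0.35, 0, 0, 0, -0.135, 0, 0], [0.35, 0, 0, 0, -0.135, 0, 0], [0.35, 0, 0, 0, -0.135, 0, 0], [0.35, 0, 0, 0, -0.135, 0, 0]]
  ]
}}

```text
time_s: 10.5
eef_pos: [598.8, 100.3, 144.8]
ee_rot: [0.7, 0.096, 0.701, -0.096]
force: [-0.0, -0.4, 0.1]
grip_width: 0.354
```

```bash
python3 - <<'E'
from h import *
st()
plan((528.5,38.6,150),np.radians(74.3),4)
E
```

```text
t 10.5 pos [598.8 100.3 144.8] axes [[-0.001, 0.268, 0.963], [0.0, 0.963, -0.268], [-1.0, -0.0, -0.001]] jawyaw 74.46 F [-0.  -0.4  0.1] g 0.354 q [-0.03  0.57  1.35  0.    1.23 -1.33]
total shift share [-0.0344 -0.5217 -0.3413] turn share [ 0.0026 -0.0012  0.0003] per row / 4 [-0.0086 -0.1304 -0.0853] [ 0.0007 -0.0003  0.0001] (row max .333, .143)
```

Request:
{"fn": "move_arm", "kwargs": {
  "targets": [
    [[0.35, 0, -0.13, -0.085, 0, 0, 0], [0.35, 0, -0.13, -0.085, 0, 0, 0], [0.35, 0, -0.13, -0.085, 0, 0, 0], [0.35, 0, -0.13, -0.085, 0, 0, 0], [0.35, 0, 0, 0, 0, 0, 0]]
  ]
}}

```text
time_s: 11.0
eef_pos: [527.1, 38.1, 145.0]
ee_rot: [0.7, 0.098, 0.701, -0.098]
force: [-0.2, 0.3, 0.4]
grip_width: 0.352
```

```bash
python3 - <<'E'
from h import *
st()
snap("wrist","w10");st()
plan((529,38.6,56))
E
```

```text
t 11.0 pos [527.1  38.1 145. ] axes [[-0.002, 0.275, 0.961], [-0.0, 0.961, -0.275], [-1.0, -0.001, -0.002]] jawyaw 74.04 F [-0.2  0.3  0.4] g 0.352 q [-0.15  0.4   1.61 -0.    1.13 -1.44]
t 11.05 pos [528.2  38.7 145.2] axes [[-0.001, 0.275, 0.962], [0.0, 0.962, -0.275], [-1.0, -0.0, -0.001]] jawyaw 74.05 F [-0.2 -0.1  0.5] g 0.348 q [-0.15  0.41  1.6   0.    1.13 -1.44]
total shift share [0.5945 0.0008 0.006 ] turn share [0. 0. 0.] per row / 1 [0.5945 0.0008 0.006 ] [0. 0. 0.] (row max .333, .143)
```

View pics/w10.png

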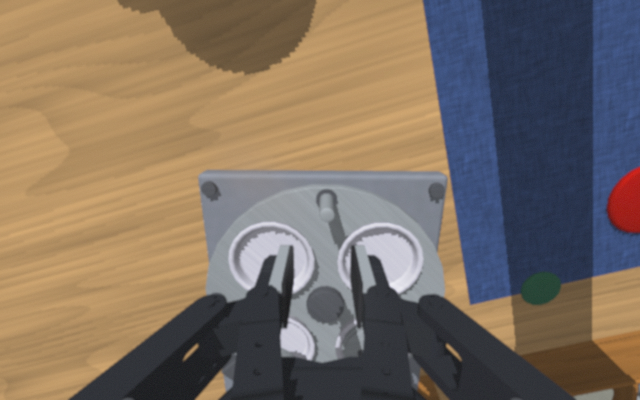

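```bash
python3 - <<'E'
from h import *
print(ray("wrist",(213,328),80),ray("wrist",(193,326),42))
yaw=np.radians(-15.7);X=np.array([np.cos(yaw),np.sin(yaw)]);Y=np.array([-X[1],X[0]])
for p in ((205,209),(435,190)):pass
E
```

```text
[528.55946327  43.45006362  80.        ] [525.28427184  43.33551716  42.        ]
```

Request:
{"fn": "move_arm", "kwargs": {
  "targets": [
    [[0.4, 0.16, 0.01, 0, 0, 0, 0], [0.4, 0.16, 0.01, 0, 0, 0, 0], [0.4, 0, 0, 0, 0, 0, 0]]
  ]
}}

```text
time_s: 11.35
eef_pos: [528.3, 42.8, 94.5]
ee_rot: [0.698, 0.098, 0.702, -0.097]
force: [-0.6, -0.0, 0.6]
grip_width: 0.399
```

```bash
python3 - <<'E'
from h import *
st()
snap("wrist","w11",(130,330,190,460),2.8);st()
E
```

```text
t 11.35 pos [528.3  42.8  94.5] axes [[-0.006, 0.273, 0.962], [0.001, 0.962, -0.273], [-1.0, -0.001, -0.006]] jawyaw 74.15 F [-0.6 -0.   0.6] g 0.399 q [-0.14  0.47  1.65  0.    1.02 -1.43]
t 11.4 pos [529.3  42.6  96.4] axes [[-0.003, 0.273, 0.962], [0.0, 0.962, -0.273], [-1.0, -0.0, -0.003]] jawyaw 74.16 F [1.1 0.7 0.4] g 0.399 q [-0.14  0.47  1.65  0.    1.03 -1.43]
```

View pics/w11.png

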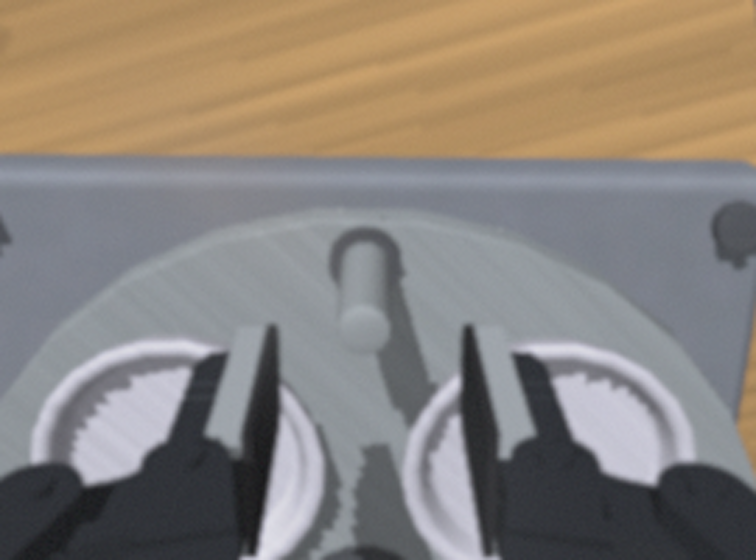

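```bash
python3 - <<'E'
from h import *
print(ray("wrist",(130+330/2.8,190+365/2.8),80));st()
s=ctrl.sense();print(proj("wrist",s["eef_pos"]))
E
```

```text
[530.54754066  41.51609925  80.        ]
t 11.4 pos [529.3  42.6  96.4] axes [[-0.003, 0.273, 0.962], [0.0, 0.962, -0.273], [-1.0, -0.0, -0.003]] jawyaw 74.16 F [1.1 0.7 0.4] g 0.399 q [-0.14  0.47  1.65  0.    1.03 -1.43]
[260.00245656 321.48256667]
```

Request:
{"fn": "move_arm", "kwargs": {
  "targets": [
    [[0.4, 0.125, -0.006, 0, 0, 0, 0], [0.4, 0.125, 0, 0, 0, 0, 0], [0.25, 0, 0, 0, 0, 0, 0], [0.25, 0, 0, 0, 0, 0, 0]]
  ]
}}

```text
time_s: 11.8
eef_pos: [530.1, 41.3, 60.9]
ee_rot: [0.701, 0.098, 0.7, -0.098]
force: [0.2, -0.0, -0.3]
grip_width: 0.247
```

Request:
{"fn": "move_arm", "kwargs": {
  "targets": [
    [[0.25, 0, 0.05, 0.002, 0.067, 0, 0], [0.25, 0, 0.0725, 0.0038, 0.1, 0, 0], [0.25, 0, 0.0725, 0.0038, 0.1, 0, 0], [0.25, 0, 0, 0, 0, 0, 0]]
  ]
}}

```text
time_s: 12.2
eef_pos: [542.3, 68.6, 61.3]
ee_rot: [0.681, 0.194, 0.679, -0.194]
force: [0.6, -0.6, -0.7]
grip_width: 0.252
```

```bash
python3 - <<'E'
from h import *
st()
snap("wrist","w12",(100,370,150,490),2.2);st()
s=ctrl.sense();A=np.array([630.3,11.5]);d=s["eef_pos"][:2]-A;print(np.linalg.norm(d),np.degrees(np.arctan2(d[1],d[0])))
E
```

```text
t 12.2 pos [542.3  68.6  61.3] axes [[0.003, 0.528, 0.849], [-0.0, 0.849, -0.528], [-1.0, 0.001, 0.002]] jawyaw 58.12 F [ 0.6 -0.6 -0.7] g 0.252 q [-0.09  0.55  1.63  0.    0.96 -1.1 ]
t 12.25 pos [541.8  68.1  61. ] axes [[0.002, 0.526, 0.851], [-0.0, 0.851, -0.526], [-1.0, 0.001, 0.002]] jawyaw 58.29 F [ -3.7 -10.2   4. ] g 0.253 q [-0.09  0.55  1.63 -0.    0.96 -1.11]
105.00240304495325 147.40022091766764
```

View pics/w12.png

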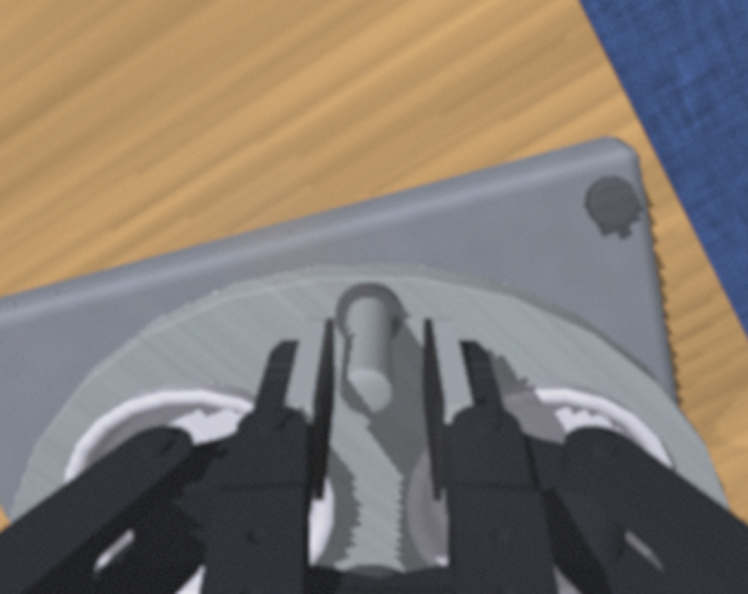

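Request:
{"fn": "move_arm", "kwargs": {
  "targets": [
    [[0.25, 0, 0.0725, 0.004, 0.1, 0, 0], [0.25, 0, 0.0725, 0.004, 0.1, 0, 0], [0.25, 0, 0.0725, 0.004, 0.1, 0, 0], [0.25, 0, 0.0725, 0.004, 0.1, 0, 0], [0.25, 0, 0.0725, 0.004, 0.1, 0, 0]]
  ]
}}

```text
time_s: 12.75
eef_pos: [580.9, 104.3, 60.6]
ee_rot: [0.606, 0.364, 0.606, -0.364]
force: [-0.6, -1.1, 1.6]
grip_width: 0.253
```

Request:
{"fn": "move_arm", "kwargs": {
  "targets": [
    [[0.25, 0, 0.0725, 0.004, 0.1, 0, 0], [0.25, 0, 0.0725, 0.004, 0.1, 0, 0], [0.25, 0, 0.0725, 0.004, 0.1, 0, 0], [0.25, 0, 0.06, 0.003, 0.08, 0, 0], [0.25, 0, 0, 0, 0, 0, 0]]
  ]
}}

```text
time_s: 13.25
eef_pos: [621.8, 115.9, 60.7]
ee_rot: [0.524, 0.477, 0.522, -0.475]
force: [1.6, -0.1, 1.6]
grip_width: 0.249
```

```bash
python3 - <<'E'
from h import *
st()
s=ctrl.sense();A=np.array([630.3,11.5]);d=s["eef_pos"][:2]-A;print(np.linalg.norm(d),np.degrees(np.arctan2(d[1],d[0])))
E
```

```text
t 13.25 pos [621.8 115.9  60.7] axes [[0.003, 0.996, 0.093], [0.0, 0.093, -0.996], [-1.0, 0.003, 0.0]] jawyaw 5.36 F [ 1.6 -0.1  1.6] g 0.249 q [-0.    0.71  1.34  0.    1.09 -0.09]
104.73157348951162 94.66577244439019
```

Request:
{"fn": "move_arm", "kwargs": {
  "targets": [
    [[0.25, 0, 0.0725, 0.004, 0.1, 0, 0], [0.25, 0, 0.0725, 0.004, 0.1, 0, 0], [0.25, 0, 0.0725, 0.004, 0.1, 0, 0], [0.25, 0, 0.048, 0.002, 0.066, 0, 0], [0.25, 0, 0, 0, 0, 0, 0]]
  ]
}}

```text
time_s: 13.75
eef_pos: [660.0, 111.6, 60.1]
ee_rot: [0.423, 0.567, 0.423, -0.567]
force: [0.3, -0.3, -0.6]
grip_width: 0.25
```

```bash
python3 - <<'E'
from h import *
st()
snap("wrist","w13",(100,370,150,490),2.2);st()
s=ctrl.sense();A=np.array([630.3,11.5]);d=s["eef_pos"][:2]-A;print(np.linalg.norm(d),np.degrees(np.arctan2(d[1],d[0])))
E
```

```text
t 13.75 pos [660.  111.6  60.1] axes [[0.0, 0.959, -0.285], [-0.0, -0.285, -0.959], [-1.0, 0.0, -0.0]] jawyaw -16.54 F [ 0.3 -0.3 -0.6] g 0.25 q [-0.01  0.79  1.2  -0.    1.16  0.28]
t 13.8 pos [659.6 111.9  60. ] axes [[-0.0, 0.959, -0.283], [0.0, -0.283, -0.959], [-1.0, -0.0, -0.0]] jawyaw -16.45 F [-0.4  0.4 -0.2] g 0.255 q [-0.01  0.79  1.2   0.    1.16  0.28]
104.52986477125759 73.74664135075237
```

View pics/w13.png

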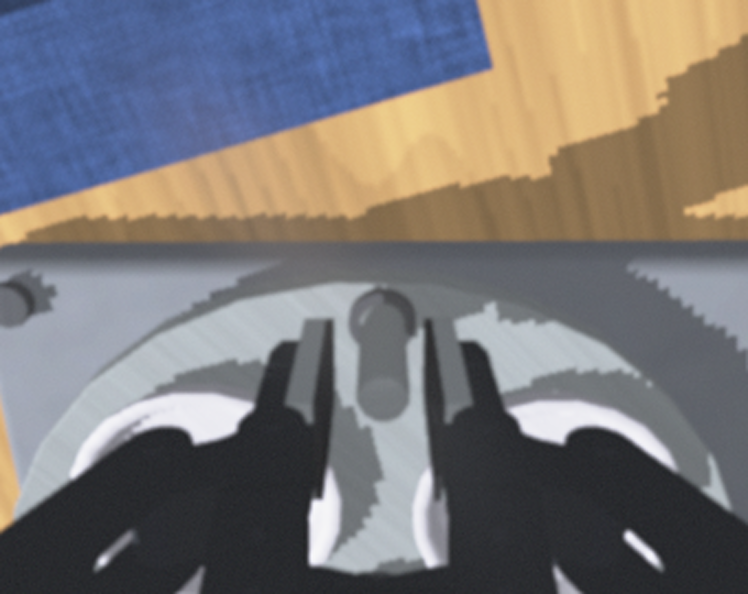

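Request:
{"fn": "move_arm", "kwargs": {
  "targets": [
    [[0.3, -0.1, 0, 0, 0, 0, 0], [0.3, -0.25, 0, 0, 0, 0, 0], [0.3, -0.3, 0, -0.2, 0, 0, 0], [0.3, -0.3, 0, -0.2, 0, 0, 0], [0.3, 0, 0, 0, 0, 0, 0]]
  ]
}}

```text
time_s: 14.3
eef_pos: [677.3, 168.7, 203.8]
ee_rot: [0.426, 0.57, 0.422, -0.562]
force: [0.6, 0.2, -0.1]
grip_width: 0.297
```

```bash
python3 - <<'E'
from h import *
st()
snap("wrist","w14");snap("side","s14",(120,250,180,440),3)
E
```

```text
t 14.3 pos [677.3 168.7 203.8] axes [[0.013, 0.96, -0.281], [0.002, -0.281, -0.96], [-1.0, 0.012, -0.005]] jawyaw -16.33 F [ 0.6  0.2 -0.1] g 0.297 q [0.08 0.73 0.92 0.   1.48 0.36]
```

View pics/w14.png

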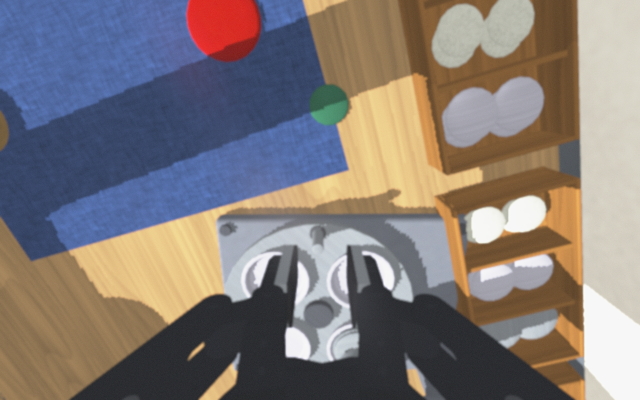

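View pics/s14.png

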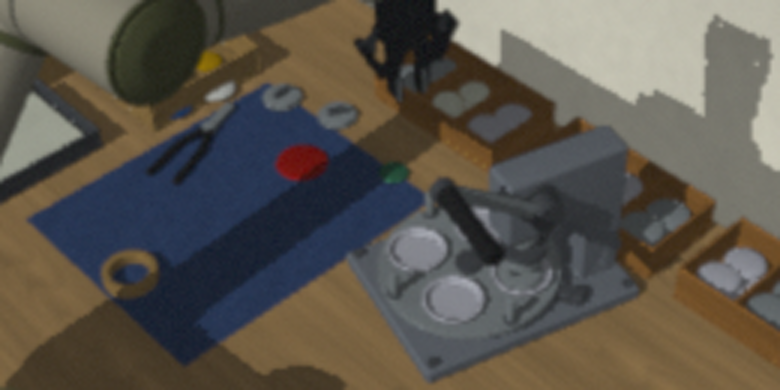

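```bash
python3 - <<'E'
from h import *
for l in("lever_grip","lever","badge"):
 for cam in("side",):
  for x in ctrl.recognise(l,cam): print(l,cam,np.round(x["point"],1),round(x["confidence"],2))
# side-view check of grip centre: predicted pixel
for p in ([508,-114,282],[522,-63,282],[494.6,-165,282]): print(proj("side",p), (proj("side",p)[::-1]-[180,120])*3)
plan((510,100,335),None,8)
E
```

```text
lever_grip side [187.  345.2] 0.93
lever side [186.4 344.1] 0.88
lever side [167.2 242.2] 0.59
badge side [151.8 273.4] 0.63
badge side [185.9 343.6] 0.6
badge side [157.5 289.7] 0.56
[194.49993604 338.28381226] [474.85143677 223.49980812]
[184.27708975 329.98626949] [449.95880848 192.83126926]
[205.1319076  347.13306124] [501.39918373 255.39572279]
total shift share [-0.9345 -0.9324  0.7294] turn share [0. 0. 0.] per row / 8 [-0.1168 -0.1166  0.0912] [0. 0. 0.] (row max .333, .143)
```

```bash
python3 - <<'E'
from h import *
a=tri((195,343.3),(183.3,326.7));b=tri((205,383.3),(205,344));print(a,b,(a+b)/2,np.linalg.norm(a-b))
E
```

```text
[517.820028   -59.73327083 288.46033413] [ 490.91292523 -162.13122292  284.88224835] [ 504.36647661 -110.93224687  286.67129124] 105.93458108518868
```

Request:
{"fn": "move_arm", "kwargs": {
  "targets": [
    [[0, -0.12, -0.117, 0.09, 0, 0, 0], [0, -0.12, -0.117, 0.09, 0, 0, 0], [0, -0.12, -0.117, 0.09, 0, 0, 0], [0, -0.12, -0.117, 0.09, 0, 0, 0], [0, -0.12, -0.117, 0.09, 0, 0, 0]]
  ]
}}

```text
time_s: 15.05
eef_pos: [570.9, 125.0, 285.2]
ee_rot: [-0.422, -0.567, -0.423, 0.568]
force: [1.4, 0.5, 0.2]
grip_width: 0.0
```

Request:
{"fn": "move_arm", "kwargs": {
  "targets": [
    [[0, -0.12, -0.117, 0.09, 0, 0, 0], [0, -0.12, -0.117, 0.09, 0, 0, 0], [0, -0.12, -0.117, 0.09, 0, 0, 0], [0, 0, 0, 0, -0.137, 0, 0], [0, 0, 0, 0, -0.137, 0, 0]]
  ]
}}

```text
time_s: 15.55
eef_pos: [509.6, 101.5, 339.5]
ee_rot: [0.5, 0.5, 0.5, -0.5]
force: [0.7, -0.1, 0.2]
grip_width: -0.002
```

Request:
{"fn": "move_arm", "kwargs": {
  "targets": [
    [[0, 0, 0, 0, -0.137, 0, 0], [0, 0, 0, 0, -0.137, 0, 0], [0, 0, 0, 0, -0.137, 0, 0], [0, 0, 0, 0, -0.137, 0, 0], [0, 0, 0, 0, -0.137, 0, 0]]
  ]
}}

```text
time_s: 16.05
eef_pos: [509.8, 101.6, 338.6]
ee_rot: [0.643, 0.292, 0.645, -0.292]
force: [0.2, 0.2, -0.1]
grip_width: -0.001
```

Request:
{"fn": "move_arm", "kwargs": {
  "targets": [
    [[0, 0, 0, 0, -0.137, 0, 0], [0, 0, 0, 0, -0.137, 0, 0], [0, 0, 0, 0, -0.137, 0, 0], [0, 0, 0, 0, -0.137, 0, 0], [0, 0, 0, 0, 0, 0, 0]]
  ]
}}

```text
time_s: 16.55
eef_pos: [509.9, 101.7, 338.7]
ee_rot: [0.699, 0.099, 0.701, -0.1]
force: [0.6, -0.4, 0.3]
grip_width: 0.005
```

```bash
python3 - <<'E'
from h import *
st();plan((480,-60,335),np.radians(74.3),5)
snap("wrist","w15")
E
```

```text
t 16.55 pos [509.9 101.7 338.7] axes [[-0.002, 0.279, 0.96], [-0.0, 0.96, -0.279], [-1.0, -0.001, -0.002]] jawyaw 73.82 F [ 0.6 -0.4  0.3] g 0.005 q [-0.03  0.25  1.3  -0.    1.59 -1.32]
total shift share [ 0.0248 -1.0908  0.1092] turn share [-0.008  -0.0016  0.0005] per row / 5 [ 0.005  -0.2182  0.0218] [-0.0016 -0.0003  0.0001] (row max .333, .143)
```

View pics/w15.png

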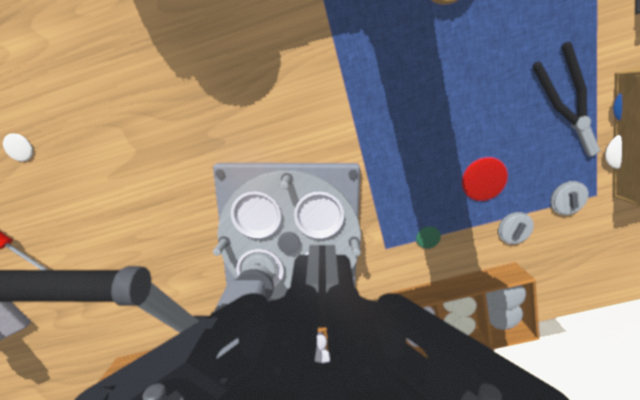

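```bash
python3 - <<'E'
from h import *
plan((480,-108,340),np.radians(74),6)
E
```

```text
total shift share [-0.0077 -1.3978  0.2042] turn share [-0.0072 -0.0013  0.0004] per row / 6 [-0.0013 -0.233   0.034 ] [-0.0012 -0.0002  0.0001] (row max .333, .143)
```

Request:
{"fn": "move_arm", "kwargs": {
  "targets": [
    [[0, 0, -0.233, 0.034, 0, 0, 0], [0, 0, -0.233, 0.034, 0, 0, 0], [0, 0, -0.233, 0.034, 0, 0, 0], [0, 0, -0.233, 0.034, 0, 0, 0], [0, 0, -0.233, 0.034, 0, 0, 0]]
  ]
}}

```text
time_s: 17.1
eef_pos: [485.2, -74.2, 339.1]
ee_rot: [0.7, 0.101, 0.7, -0.101]
force: [-0.1, -0.4, 0.7]
grip_width: -0.004
```

Request:
{"fn": "move_arm", "kwargs": {
  "targets": [
    [[0, 0, -0.233, 0.034, -0.007, 0, 0], [0, 0, 0, 0, 0, 0, 0], [0, 0, 0, 0, 0, 0, 0]]
  ]
}}

```text
time_s: 17.4
eef_pos: [480.7, -108.1, 339.1]
ee_rot: [0.7, 0.099, 0.7, -0.099]
force: [0.1, -0.1, -0.7]
grip_width: 0.0
```

```bash
python3 - <<'E'
from h import *
st()
snap("wrist","w16");st()
E
```

```text
t 17.4 pos [ 480.7 -108.1  339.1] axes [[-0.001, 0.277, 0.961], [0.001, 0.961, -0.277], [-1.0, 0.0, -0.001]] jawyaw 73.94 F [ 0.1 -0.1 -0.7] g 0.0 q [-0.46  0.19  1.38  0.    1.57 -1.75]
t 17.45 pos [ 480.9 -107.4  339.2] axes [[-0.0, 0.275, 0.961], [0.0, 0.961, -0.275], [-1.0, 0.0, -0.0]] jawyaw 74.05 F [-0.3  0.4 -0.4] g -0.003 q [-0.46  0.19  1.38  0.    1.57 -1.75]
```

View pics/w16.png

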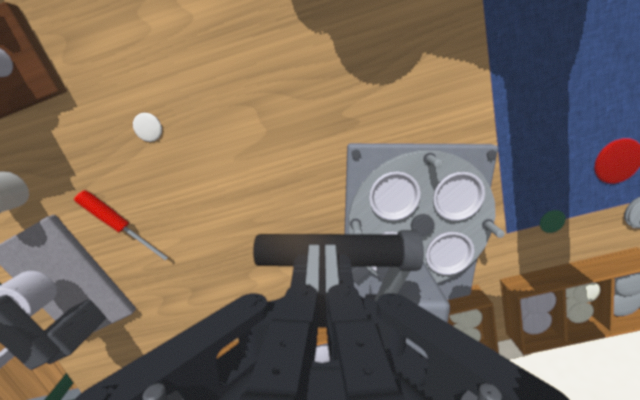

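```bash
python3 - <<'E'
from h import *
s=ctrl.sense()
for z in (282,286):
  for rc in ((250,254),(250,404),(250,329)): print(z,ray("wrist",rc,z,s))
print(proj("wrist",s["eef_pos"],s))
for p in ([508,-114,282],[504.4,-111,286]): print(proj("wrist",p,s))
E
```

```text
282 [ 491.43999552 -162.15803574  282.        ]
282 [521.70177388 -56.09360345 282.        ]
282 [ 506.57241814 -109.12044505  282.        ]
286 [ 489.62159973 -160.59662461  286.        ]
286 [519.27580679 -56.66166745 286.        ]
286 [ 504.45020591 -108.62387939  286.        ]
[260.00580647 321.48243212]
[253.27317692 323.14671696]
[250.74585058 325.8063762 ]
```

Request:
{"fn": "move_arm", "kwargs": {
  "targets": [
    [[0, 0, 0.03, 0.08, 0, 0, 0], [0, 0.1, 0, 0.08, 0, 0, 0], [0, 0.16, 0, 0, 0, 0, 0], [0, 0, 0, 0, 0, 0, 0], [0, 0, 0, 0, 0, 0, 0]]
  ]
}}

```text
time_s: 17.95
eef_pos: [505.4, -109.2, 301.0]
ee_rot: [0.7, 0.097, 0.7, -0.097]
force: [-0.1, 0.4, 0.2]
grip_width: -0.001
```

```bash
python3 - <<'E'
from h import *
snap("wrist","w17",(180,340,220,440),3)
st()
E
```

```text
t 18.0 pos [ 505.5 -109.4  301.6] axes [[0.001, 0.272, 0.962], [-0.001, 0.962, -0.272], [-1.0, -0.0, 0.001]] jawyaw 74.2 F [0.5 0.2 1.1] g 0.001 q [-0.44  0.25  1.39  0.    1.49 -1.74]
```

View pics/w17.png

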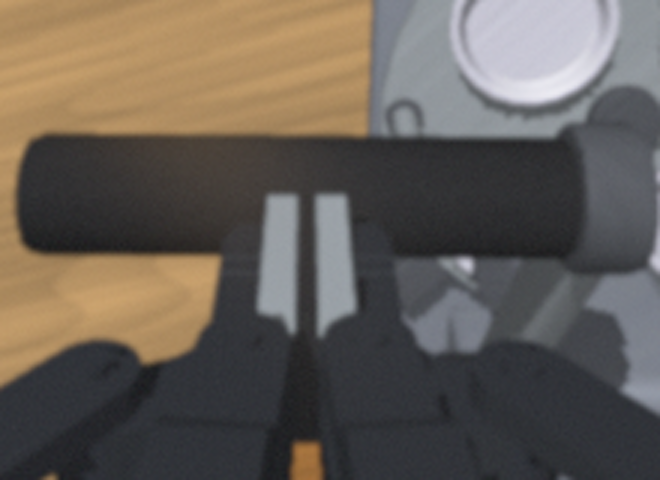

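Request:
{"fn": "move_arm", "kwargs": {
  "targets": [
    [[0, 0.05, 0, 0, 0, 0, 0], [0, 0.08, 0, -0.046, 0, 0, 0], [0, 0.08, 0, -0.046, 0, 0, 0], [0, 0, 0, 0, 0, 0, 0]]
  ]
}}

```text
time_s: 18.4
eef_pos: [491.2, -105.8, 268.6]
ee_rot: [0.7, 0.097, 0.701, -0.097]
force: [-2.8, 1.2, 5.0]
grip_width: -0.002
```

```bash
python3 - <<'E'
from h import *
snap("wrist","w18",(180,340,220,440),3)
st()
E
```

```text
t 18.45 pos [ 491.7 -106.   269.5] axes [[-0.0, 0.273, 0.962], [0.0, 0.962, -0.273], [-1.0, 0.0, -0.0]] jawyaw 74.17 F [-2.5  1.1  4.1] g 0.002 q [-0.45  0.24  1.5   0.    1.41 -1.74]
```

View pics/w18.png

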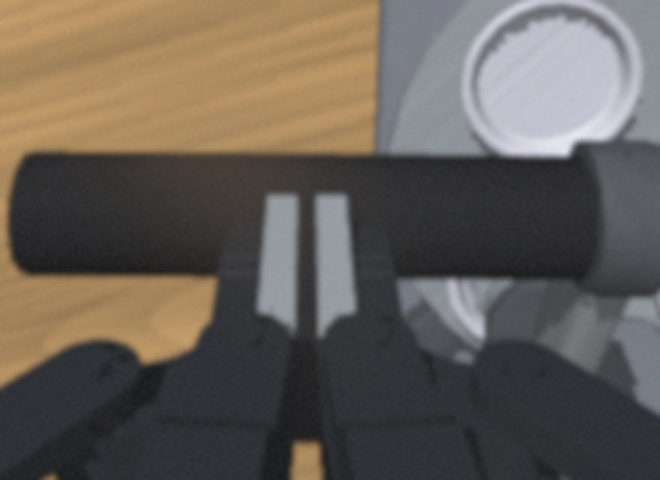

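Request:
{"fn": "move_arm", "kwargs": {
  "targets": [
    [[0, 0.087, 0, -0.033, 0, 0, 0], [0, 0.088, 0, -0.03, 0, 0, 0], [0, 0.092, 0, -0.017, 0, 0, 0], [0, 0.092, 0, -0.016, 0, 0, 0], [0, 0.092, 0, 0, 0, 0, 0]]
  ]
}}

```text
time_s: 18.95
eef_pos: [478.5, -102.4, 201.9]
ee_rot: [0.701, 0.097, 0.7, -0.097]
force: [-2.7, 0.5, 4.4]
grip_width: -0.0
```

Request:
{"fn": "move_arm", "kwargs": {
  "targets": [
    [[0, 0.092, 0, 0, 0, 0, 0], [0, 0.092, 0, 0.015, 0, 0, 0], [0, 0.06, 0, 0.011, 0, 0, 0], [0, 0, 0, 0, 0, 0, 0]]
  ]
}}

```text
time_s: 19.35
eef_pos: [482.3, -103.5, 164.7]
ee_rot: [0.7, 0.097, 0.7, -0.097]
force: [-4.1, 1.3, 6.1]
grip_width: -0.005
```

```bash
python3 - <<'E'
from h import *
snap("wrist","w19",(180,340,220,440),3)
st()
E
```

```text
t 19.4 pos [ 482.2 -103.4  165.3] axes [[-0.0, 0.273, 0.962], [-0.0, 0.962, -0.273], [-1.0, -0.0, -0.0]] jawyaw 74.19 F [-4.6  2.4  5.6] g 0.002 q [-0.45  0.31  1.69 -0.    1.15 -1.74]
```

View pics/w19.png

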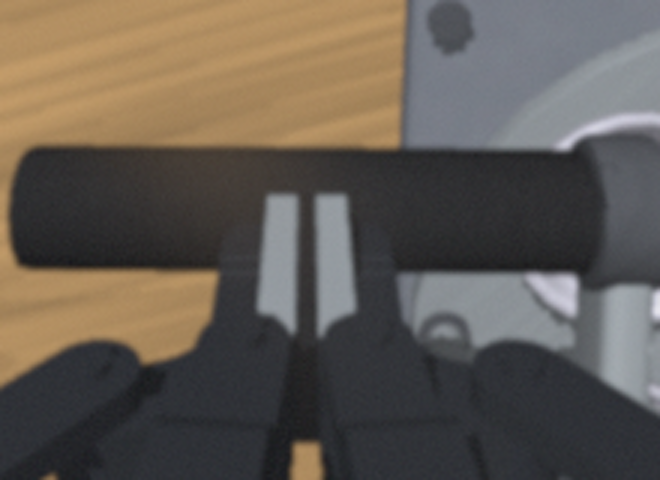

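Request:
{"fn": "move_arm", "kwargs": {
  "targets": [
    [[0, 0.06, 0, 0.015, 0, 0, 0], [0, 0.06, 0, 0.017, 0, 0, 0], [0, 0.033, 0, 0.013, 0, 0, 0], [0, 0, 0, 0, 0, 0, 0]]
  ]
}}

```text
time_s: 19.8
eef_pos: [488.8, -105.4, 142.5]
ee_rot: [0.7, 0.097, 0.7, -0.097]
force: [-4.4, 2.3, 7.9]
grip_width: -0.003
```

```bash
python3 - <<'E'
from h import *
st()
E
```

```text
t 19.8 pos [ 488.8 -105.4  142.5] axes [[0.0, 0.273, 0.962], [-0.0, 0.962, -0.273], [-1.0, -0.0, 0.0]] jawyaw 74.19 F [-4.4  2.3  7.9] g -0.003 q [-0.45  0.35  1.69 -0.    1.1  -1.74]
```

Request:
{"fn": "move_arm", "kwargs": {
  "targets": [
    [[0, 0.015, 0, 0.005, 0, 0, 0], [0, 0, 0, 0, 0, 0, 0]]
  ]
}}

```text
time_s: 20.0
eef_pos: [489.6, -105.6, 140.9]
ee_rot: [0.701, 0.097, 0.7, -0.097]
force: [-5.9, 1.0, 9.9]
grip_width: 0.001
```

Request:
{"fn": "move_arm", "kwargs": {
  "targets": [
    [[0, 0.015, 0, 0.005, 0, 0, 0], [0, 0, 0, 0, 0, 0, 0]]
  ]
}}

```text
time_s: 20.2
eef_pos: [490.0, -105.7, 140.0]
ee_rot: [0.701, 0.097, 0.7, -0.097]
force: [-11.7, 3.4, 24.9]
grip_width: 0.0
```

```bash
python3 - <<'E'
from h import *
snap("side","s20",(120,250,180,440),3)
snap("wrist","w20",(180,340,220,440),3)
st()
E
```

```text
t 20.3 pos [ 490.  -105.7  140. ] axes [[0.0, 0.272, 0.962], [-0.001, 0.962, -0.272], [-1.0, -0.001, 0.001]] jawyaw 74.21 F [-12.4   3.4  25.1] g -0.0 q [-0.45  0.35  1.69 -0.    1.09 -1.74]
```

View pics/w20.png

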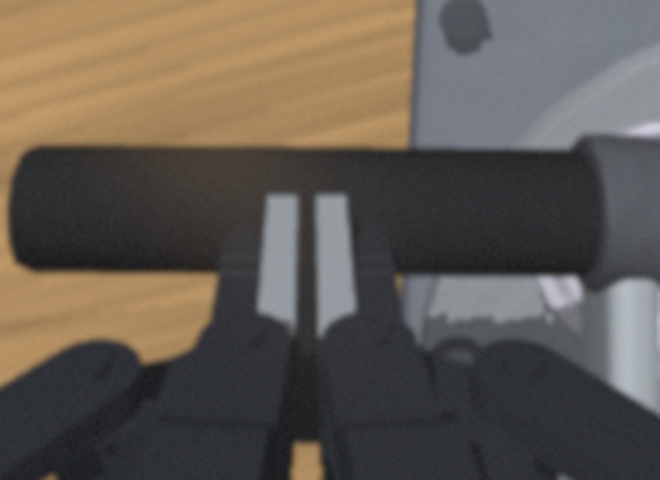

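View pics/s20.png

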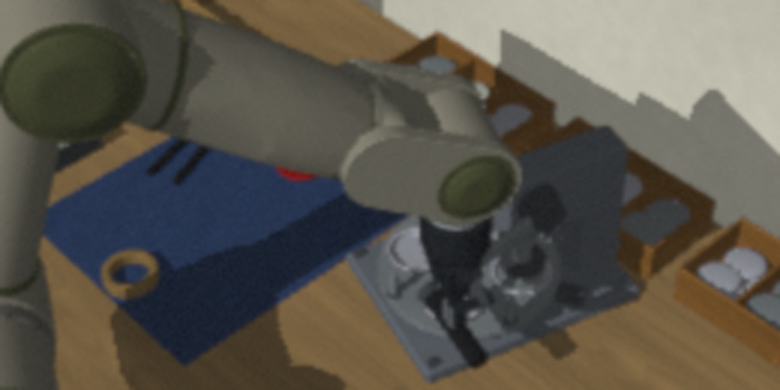

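Request:
{"fn": "move_arm", "kwargs": {
  "targets": [
    [[0, -0.08, 0, -0.025, 0, 0, 0], [0, -0.09, 0, -0.027, 0, 0, 0], [0, -0.15, 0, -0.025, 0, 0, 0], [0, -0.18, 0, -0.005, 0, 0, 0], [0, -0.18, 0, 0.027, 0, 0, 0]]
  ]
}}

```text
time_s: 20.8
eef_pos: [482.3, -103.5, 241.4]
ee_rot: [0.701, 0.097, 0.7, -0.098]
force: [0.7, -0.2, 1.3]
grip_width: 0.003
```

Request:
{"fn": "move_arm", "kwargs": {
  "targets": [
    [[0, -0.175, 0, 0.055, 0, 0, 0], [0, -0.165, 0, 0.085, 0, 0, 0], [0, -0.12, 0, 0.02, 0, 0, 0], [0, 0, 0, 0, 0, 0, 0], [0, 0, 0, 0, 0, 0, 0]]
  ]
}}

```text
time_s: 21.3
eef_pos: [505.0, -109.8, 307.8]
ee_rot: [0.7, 0.097, 0.7, -0.097]
force: [0.6, -0.2, -0.1]
grip_width: 0.001
```

```bash
python3 - <<'E'
from h import *
snap("wrist","w21",(180,340,220,440),3)
st()
E
```

```text
t 21.35 pos [ 504.7 -109.7  307.3] axes [[-0.001, 0.273, 0.962], [0.001, 0.962, -0.273], [-1.0, 0.0, -0.001]] jawyaw 74.18 F [0.8 0.  0.2] g 0.003 q [-0.44  0.25  1.38 -0.    1.51 -1.74]
```

View pics/w21.png

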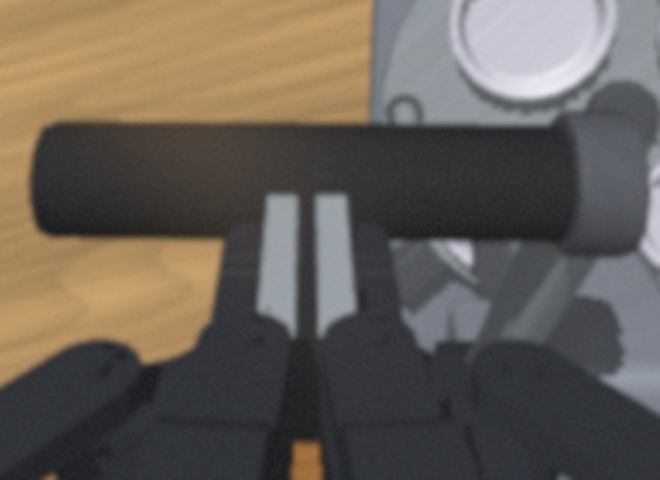

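Request:
{"fn": "move_arm", "kwargs": {
  "targets": [
    [[0, -0.03, 0, 0, 0, 0, 0], [0, 0, 0, 0, 0, 0, 0], [0, 0, 0, 0, 0, 0, 0]]
  ]
}}

```text
time_s: 21.65
eef_pos: [504.9, -109.8, 312.5]
ee_rot: [0.7, 0.097, 0.7, -0.097]
force: [0.1, 0.3, -0.6]
grip_width: -0.002
```

```bash
python3 - <<'E'
from h import *
st();s=ctrl.sense();im=snap("wrist","w22",(180,340,220,440),3)
for p in ([506.5,-110,283],[506.5-7,-108,273]): print((proj("wrist",p,s)[::-1]-[220,180])*3)
E
```

```text
t 21.65 pos [ 504.9 -109.8  312.5] axes [[-0.0, 0.273, 0.962], [0.0, 0.962, -0.273], [-1.0, 0.0, -0.0]] jawyaw 74.18 F [ 0.1  0.3 -0.6] g -0.002 q [-0.44  0.25  1.37  0.    1.52 -1.74]
[305.95865517 173.31395465]
[306.05216325 122.09341188]
```

View pics/w22.png

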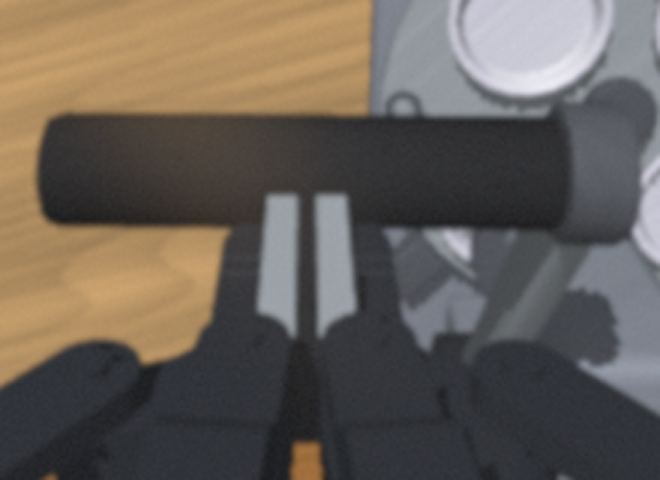

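Request:
{"fn": "move_arm", "kwargs": {
  "targets": [
    [[0, 0.08, 0, 0, 0, 0, 0], [0, 0.045, 0, 0, 0, 0, 0], [0, 0.08, 0, -0.046, 0, 0, 0], [0, 0.08, 0, -0.046, 0, 0, 0], [0, 0.087, 0, -0.033, 0, 0, 0]]
  ]
}}

```text
time_s: 22.2
eef_pos: [486.2, -104.4, 256.3]
ee_rot: [0.7, 0.097, 0.701, -0.097]
force: [-2.6, 1.4, 5.3]
grip_width: 0.003
```

Request:
{"fn": "move_arm", "kwargs": {
  "targets": [
    [[0, 0.088, 0, -0.03, 0, 0, 0], [0, 0.092, 0, -0.017, 0, 0, 0], [0, 0.092, 0, -0.016, 0, 0, 0], [0, 0.092, 0, 0, 0, 0, 0], [0, 0.092, 0, 0, 0, 0, 0]]
  ]
}}

```text
time_s: 22.7
eef_pos: [477.2, -101.9, 187.6]
ee_rot: [0.7, 0.097, 0.701, -0.097]
force: [-2.4, 1.8, 2.9]
grip_width: 0.002
```

Request:
{"fn": "move_arm", "kwargs": {
  "targets": [
    [[0, 0.092, 0, 0.015, 0, 0, 0], [0, 0.06, 0, 0.011, 0, 0, 0], [0, 0.06, 0, 0.015, 0, 0, 0], [0, 0.06, 0, 0.017, 0, 0, 0], [0, 0.02, 0, 0.008, 0, 0, 0]]
  ]
}}

```text
time_s: 23.2
eef_pos: [487.3, -104.8, 144.1]
ee_rot: [0.7, 0.097, 0.701, -0.097]
force: [-5.2, 1.6, 7.1]
grip_width: -0.003
```

Request:
{"fn": "move_arm", "kwargs": {
  "targets": [
    [[0, 0.01, 0, 0.004, 0, 0, 0], [0, 0, 0, 0, 0, 0, 0]]
  ]
}}

```text
time_s: 23.4
eef_pos: [487.8, -105.0, 143.1]
ee_rot: [0.7, 0.097, 0.701, -0.097]
force: [-4.5, 1.3, 6.8]
grip_width: 0.001
```

Request:
{"fn": "move_arm", "kwargs": {
  "targets": [
    [[0, 0.015, 0, 0.006, 0, 0, 0], [0, 0.01, 0, 0.004, 0, 0, 0], [0, 0, 0, 0, 0, 0, 0]]
  ]
}}

```text
time_s: 23.7
eef_pos: [489.1, -105.3, 140.4]
ee_rot: [0.7, 0.097, 0.701, -0.097]
force: [-10.5, 3.5, 17.2]
grip_width: -0.003
```

Request:
{"fn": "move_arm", "kwargs": {
  "targets": [
    [[0, 0.007, 0, 0, 0, 0, 0], [0, 0, 0, 0, 0, 0, 0], [0, 0, 0, 0, 0, 0, 0]]
  ]
}}

```text
time_s: 24.0
eef_pos: [489.2, -105.4, 140.1]
ee_rot: [0.7, 0.097, 0.7, -0.097]
force: [-11.1, 3.0, 23.3]
grip_width: 0.001
```

Request:
{"fn": "move_arm", "kwargs": {
  "targets": [
    [[0, 0, 0, 0, 0, 0, 0], [0, 0, 0, 0, 0, 0, 0], [0, 0, 0, 0, 0, 0, 0], [0, 0, 0, 0, 0, 0, 0], [0, 0, 0, 0, 0, 0, 0]]
  ]
}}

```text
time_s: 24.5
eef_pos: [489.2, -105.4, 140.1]
ee_rot: [0.7, 0.097, 0.7, -0.097]
force: [-11.0, 3.8, 23.5]
grip_width: -0.002
```

```bash
python3 - <<'E'
from h import *
snap("wrist","w24");snap("top","t24");st()
E
```

```text
t 24.6 pos [ 489.2 -105.4  140.1] axes [[-0.0, 0.272, 0.962], [-0.001, 0.962, -0.272], [-1.0, -0.001, 0.0]] jawyaw 74.21 F [-11.    3.4  23.5] g -0.0 q [-0.45  0.35  1.7  -0.    1.09 -1.74]
```

View pics/w24.png

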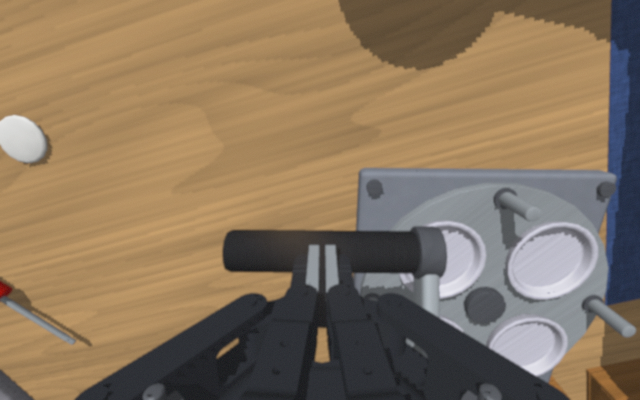

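View pics/t24.png

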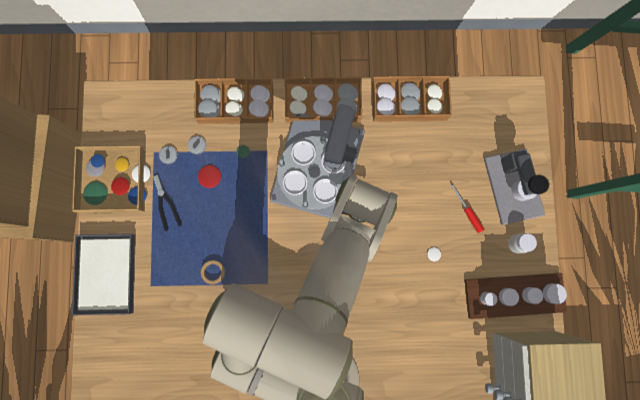

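```bash
python3 - <<'E'
from h import *
print(ctrl.finish_job());st()
E
```

```text
the job is handed in; nothing more can be done
None
the job is handed in; nothing more can be done
```

I handed the job in at about 24.6 s of the 67 s limit, with the arm still holding the lever down on the badge. The hand-in reports no verdict.

**What I did**
- **Badge:** I picked up the plain badge nearest the base by its pin bar. I set it pin up in cup 1, the cup to the left of the head, and let go of it.
- **Die table:** I turned it a quarter turn clockwise by the front peg until it dropped into its detent.
- **Lever:** I pushed it fully down, let it right back up, and pushed it fully down again to hold it there.

**What the last checks showed**
- **Seating:** the wrist picture after I let go showed the badge flat and centred in cup 1. After the turn, the peg sat free between the open fingers, as it should in a detent. The side picture showed the badge under the ram.
- **Lever down:** both pulls ended at the same height, with the fingertips at z ≈ 140 mm. The force rose sharply there, from about 7–10 N to 23–25 N, which I took as the stop. It held steady at 23.5 N for the last half second before hand-in.
- **Lever up between pulls:** the grip appeared within about 1 px of where it should be with the lever fully up.
- **Bystanders:** the last top picture showed no visible change in the other things on the bench.

**Not checked or in disagreement**
- I could not see the back plate while it was clamped. That it is fully home is inferred from the lever reaching its stop.
- The cameras disagreed by 2–5 mm on the cup and peg positions. I corrected for this with close-up pictures before placing the badge and before turning the table.

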